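# Put the drained test-tube rack back together

## Task

The test-tube rack has been washed: its two wooden shelves lie on the sloping draining stands. Put the shelf with the large corner holes over the four posts of the rack's base first, down onto the collars, then the shelf with the small corner holes onto the shoulders above it; lower each all the way home, level, without letting it drop, and let go. Leave everything else on the bench where it is.

Things in the scene. Friction and masses are not known exactly. Their poses are not given: they have to be found in the camera images.
- lower_grip (a point): Lower shelf: wooden plate 90 (x) by 180 (y) by 8 mm, post holes of 20 (large) mm diameter at x +-30, y +-72 mm, six 8 mm drain holes. On top, along y, a central upright grip bar: 12 thick, 90 long, 38 mm tall. 130 g. This point: in the bar, 25 mm above the plate's top face, 33 above its underside; z out of the top face. Starts on stand_a, sloping 30 degrees, z leaning to the stand's +x (away from the robot).
- upper_grip (a point): Upper shelf: wooden plate 90 (x) by 180 (y) by 8 mm, post holes of 12 (small) mm diameter at x +-30, y +-72 mm, six 18 mm tube holes. On top, along y, a central upright grip bar: 12 thick, 90 long, 38 mm tall. 130 g. This point: in the bar, 25 mm above the plate's top face, 33 above its underside; z out of the top face. Starts on stand_b, sloping 30 degrees, z leaning to the stand's +x (away from the robot).
- rack_low (a point): On the fixed rack base, a 110 (x) by 200 (y) by 15 mm board with four steel posts at x +-30, y +-72 mm. Posts: collar of 26 mm diameter up to 35 mm above the bench, then 16 mm up to 90 mm (the shoulder), then 8 mm with a tapered tip ending at 118 mm. This point: midway between the posts at the collars' tops, where the lower shelf's underside rests; z up. Shelves fit either way round.
- rack_high (a point): Centre of the four posts at the height of their shoulders, 90 mm above the bench, where the upper shelf's underside rests; same axes as rack_low.
- stand_a: Draining stand, cannot move: aluminium rails sloping 30 degrees, with a lip along the low edge that the shelf's long edge rests on, over a 110 by 150 mm grey foot. Carries the lower shelf. Origin on the bench under the shelf's centre; slope falls towards its +x, y along the shelf.
- stand_b: A like draining stand; it carries the upper shelf.
- stopper: Bystander: cork stopper, 28 mm wide, 30 mm tall; origin at its underside.
- spotplate: Bystander: white spot plate, 70 by 95 by 12 mm; origin at the centre of its underside.
- balance: Bystander: flat pocket balance, 120 by 85 by 21 mm; origin at the centre of its underside.
- beaker: Bystander: glass beaker, 64 mm wide, 70 mm tall; origin at the centre of its underside.
- bottle: Bystander: amber bottle, 60 mm wide, about 140 mm tall; origin at the centre of its underside.
- burner: Bystander: laboratory burner, 84 mm foot, 140 mm tall; origin at the centre of its underside.
- spatula: Bystander: flat steel laboratory spatula, about 190 by 18 by 5 mm, lying on the bench; origin at its underside, near its middle.
Not all that is in view belongs to the job. What is shaped like the part that bears lower_grip but green is not meant. Of the things that look like the part that bears rack_low, take the one that is farthest to the robot's right at the start.

How it is judged:
By the outcome, as a careful person would: the job done as asked, in the order asked, and still so for the second after the job is handed in, with the robot touching nothing.
It also fails if it takes over 72 s, if anything falls off the work surface, if the arm or the gripper's body presses on something with over 40 N, if the wrist force passes 120 N, or if a joint passes its speed limit or range.

## Robot

A 6-joint arm with a two-finger parallel gripper is mounted at the origin on the work surface. World frame = base frame: x ahead of the robot, y to its left, z up, the work surface at z = 0. Lengths are in m, angles in rad, forces in N, time in s.
With the tool pointing down it reaches from about 0.375 to 0.9 m from the base axis. Payload 3.1 kg.
Tool frame: the origin (TCP) lies at the very end of the fingers, on their centre line; the grasp point (between the pads) lies 19 mm behind it (hold_point_z is the distance from the TCP to the grasp point, in m); z points along the fingers, x is the direction in which the jaws open and shut, and the axes are right-handed (so a half turn about z gives the same grasp; the last joint's range is limited). The gripper opens to 87 mm and grips with 3 to 60 N. Pads are 19 mm wide; open, the fingers measure 117 mm over their backs; the gripper's body (75 mm by 190 mm) begins 51 mm behind the grasp point.
Start: joints at [0.969, 0.527, 1.433, -0, 1.181, -0.178], TCP at [0.257, 0.57, 0.223] pointing down, gripper open.
Joint ranges: [-3.08, 3.08], [-0.75, 2.2], [0.22, 2.44], [-1.43, 4.57], [0, 2.65], [-2.85, 2.85]. Speed limits (rad/s): [2.79, 2.79, 3.14, 3.14, 3.14, 3.14].

## Interface

Orientations are given as a unit quaternion [x, y, z, w].
In Python, from rig import * gives the robot as it stands.
- The arm moves only by the tool carry_out, never from a script. Its argument "deltas" is a list of rows, each a list of 7 numbers: the closure, from -1 (fully open) to 1 (shut), then the shift along the tool's x, y, z in units of 25 mm (1.0 is 25 mm), then the turn, a rotation vector about the tool's x, y, z in degrees. In form: [[jaw, x, y, z, rx, ry, rz], ...]. A call has 1 to 8 rows; each row is the pose to reach, as a shift and turn from the pose commanded when the call began, along the tool's axes at that moment; what a row does not reach only later rows make up. A row lasts 1/10 s, in which the tool goes at most 50 mm and 8.59 degrees, less where a joint would pass 70% of its speed; a pose out of reach is approached as far as the arm can. A call with a gripper value outside its range is refused whole. The fingers move at their own pace and stop on an object; "force" is the grip in N (left out, the last holds). Time passes only in rows, so rows that repeat a pose let the fingers close. It gives the time, the measured TCP pose, the force and the opening at its end, in the units of the state.
- get_obs(): the state, without advancing time (a new reading comes with each control period).
- camera(name): name is "scene" or "top"; returns (picture, depth): 480x640x3 uint8, red, green, blue; 480x640 float32, m along the optical axis (not along the pixel's ray), 0 where there is no reading.
- camera_info(name): a dict with "mtx" (3x3 intrinsics, pixels), "origin" and "rotation" of the camera in the world. Camera axes: x right, y down, z forward; pixel columns grow to the right and rows downward; lengths in m; the calibration is good to about 2 mm. A picture is of the moment at which its call begins. camera_info takes no time and is no camera call.
- hand_in(): hands the job in, once; it reports no verdict.
Trained networks look in the newest picture that a camera, given by its name, has taken for a name from the list of things; names that differ only in an ending like _2 or _b are one class to them, and where a whole thing is asked for, a point or a joint stands for the part that bears it (a point fixed in the world has none). Each returns a list of dicts, best first, with "score" (0 to 1); they miss things now and then, are a little off and sometimes report something else, mostly with a low value. They report only what shows in the picture. A call takes as long as a camera call. They do not tell look-alikes from the thing itself.
- spot_in(camera, target): "pixel" ([row, column] in pixels, amid what is visible of it).
The state is a dict: "time": time; "q": joint angles; "joint_velocities": joint speeds; "joint_torque": joint torques, N m; "position": TCP position; "tool_rot": TCP orientation; "ft_force": force on the tool from outside, world axes, zero at the start; "moment": the same for the moment, N m; "grip_width": finger opening in m.
Only numpy, scipy, OpenCV 4.12 (cv2) and the standard library are available. Lean on these libraries where they do the work, as an engineer would, in place of code of your own. Each camera call takes 0.05 s, during which the arm holds its last target.

## Working session

There is one attempt and no reset: what is moved stays moved. The work goes in short steps, Python scripts to look and compute and a tool call to move; the robot and the scene stay as the last step left them, time stands still between calls to the robot, and variables do not carry over. Pictures are saved under pics/ and viewed, and the job is handed in when it is done.

Besides the shell and the picture viewer there is one more tool, called after "Request:" as name(argument=value, ...), one argument or row to a line, values as JSON. carry_out: Moves the arm, as the interface text tells. Its arguments: {"type":"object","properties":{"deltas":{"type":"array"},"force":{"type":"number"}},"required":["deltas"]}

```bash
mkdir -p pics; ls; python3 - <<'E'
from rig import *
import cv2,numpy as np
for n in ("scene","top"):
    p,d=camera(n); cv2.imwrite(f"pics/{n}0.png",p[:,:,::-1]); np.savez(f"{n}0.npz",p=p,d=d)
    print(n,camera_info(n))
    for t in ("lower_grip","upper_grip","rack_low","stand_a"):
        print(t,spot_in(n,t))
print(get_obs())
E
```

```text
pics
scene {'mtx': array([[445.75943915,   0.        , 328.45505052],
       [  0.        , 445.75943915, 241.520765  ],
       [  0.        ,   0.        ,   1.        ]]), 'origin': array([ 1.33914477, -0.32509674,  0.7085501 ]), 'rotation': array([ 0.72808072,  0.50296892, -0.26647519, -0.3819839 ])}
lower_grip [{'pixel': [274.7, 231.3], 'score': 0.94}, {'pixel': [238.1, 203.4], 'score': 0.57}]
upper_grip [{'pixel': [223.7, 433.3], 'score': 0.74}]
rack_low [{'pixel': [288.2, 348.9], 'score': 0.85}, {'pixel': [191.6, 383.9], 'score': 0.73}]
stand_a [{'pixel': [302.5, 228.8], 'score': 0.88}, {'pixel': [244.9, 429.3], 'score': 0.63}]
top {'mtx': array([[612.5645719 ,   0.        , 323.73391258],
       [  0.        , 612.5645719 , 242.84483068],
       [  0.        ,   0.        ,   1.        ]]), 'origin': array([0.1950847 , 0.01402402, 1.6922353 ]), 'rotation': array([-0.69604478,  0.71278082, -0.06501915,  0.05690063])}
lower_grip [{'pixel': [306.0, 429.4], 'score': 0.84}, {'pixel': [236.2, 413.1], 'score': 0.65}]
upper_grip [{'pixel': [251.1, 209.3], 'score': 0.64}]
rack_low [{'p
[... 156 characters left out ...]
 'score': 0.61}]
{'time': 0.5, 'q': array([ 9.68490164e-01,  5.27547830e-01,  1.43275325e+00, -1.43924543e-05,
        1.18138994e+00, -1.78511161e-01]), 'joint_velocities': array([-0.0002925 , -0.00131782,  0.00025191, -0.00075155,  0.0002835 ,
        0.00057961]), 'joint_torque': array([-8.04470073e-04, -4.39608049e+01, -1.76786971e+01,  6.32294803e-02,
        5.16044197e-02, -3.39818132e-05]), 'position': array([0.25696742, 0.5696732 , 0.22250199]), 'tool_rot': array([ 8.40005267e-01,  5.42578242e-01, -4.28321763e-05,  2.50694325e-05]), 'ft_force': array([ 0.41684429, -0.32904947,  0.43891584]), 'moment': array([-0.03660435, -0.03569598, -0.01461182]), 'grip_width': 0.08703307239831432}
```

View pics/scene0.png

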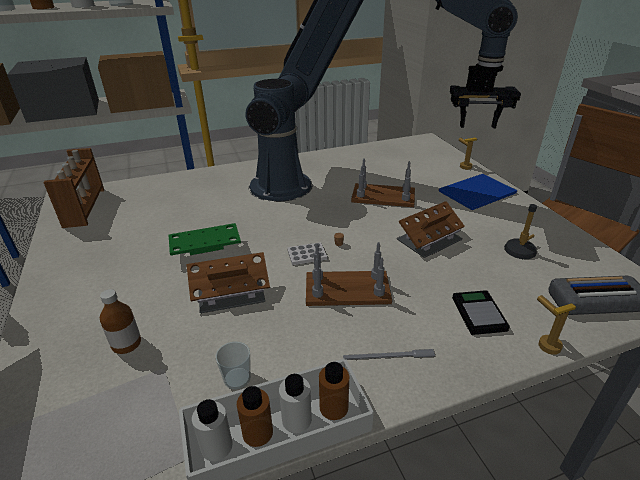

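View pics/top0.png

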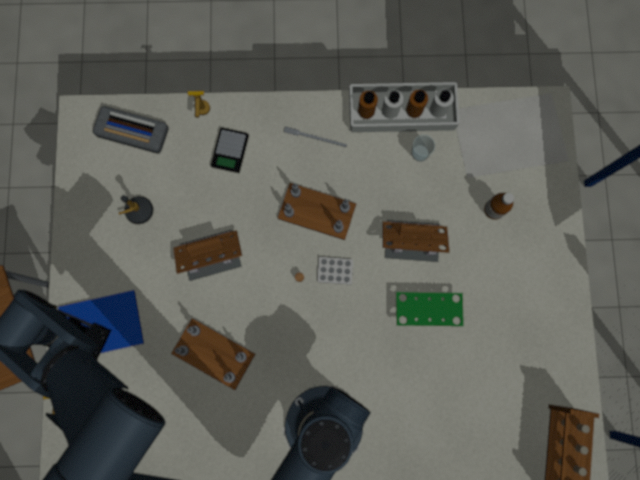

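```bash
cat > h.py <<'E'
import numpy as np,cv2
from scipy.spatial.transform import Rotation as R
from rig import *
def ci(n):
    c=camera_info(n); return np.array(c['mtx']),np.array(c['origin']),R.from_quat(c['rotation']).as_matrix()
def cloud(n,d):
    K,o,Q=ci(n); v,u=np.mgrid[:480,:640]
    r=np.stack([(u-K[0,2])/K[0,0],(v-K[1,2])/K[1,1],np.ones(u.shape)],-1)
    w=(r*d[...,None])@Q.T+o; w[d==0]=np.nan; return w
def proj(n,P):
    K,o,Q=ci(n); c=(np.atleast_2d(P)-o)@Q; return c[:,:2]/c[:,2:]*K[0,0]+K[:2,2]
E
python3 - <<'E'
from h import *
for n,px in (("top",{"low":(236,413),"up":(251,209),"rackA":(208,318),"rackB":(350,215),"green":(306,429),"bench":(180,250)}),("scene",{"low":(275,231),"up":(224,433),"rack":(288,349),"bench":(330,280)})):
    z=np.load(n+"0.npz"); w=cloud(n,z['d'])
    print(n,(z['d']==0).mean())
    for k,(r,c) in px.items():
        print(k,np.round(np.nanmedian(w[r-2:r+3,c-2:c+3].reshape(-1,3),0),4))
    b=w[...,2]; m=np.abs(b)<.02; print("bench z",np.nanmedian(b[m]),np.nanstd(b[m]))
p=np.load("top0.npz")['p'][:,:,::-1]; q=np.load("scene0.npz")['p'][:,:,::-1]
a=cv2.resize(p[165:285,160:470],None,fx=2.5,fy=2.5,interpolation=cv2.INTER_CUBIC)
b=cv2.resize(q[190:320,160:480],None,fx=2.4,fy=2.4,interpolation=cv2.INTER_CUBIC)
cv2.imwrite("pics/cropt.png",a);cv2.imwrite("pics/crops.png",b)
E
```

```text
top 0.003987630208333333
low [ 0.4926 -0.2502  0.0611]
up [0.4641 0.3015 0.0634]
rackA [0.5874 0.0047 0.015 ]
rackB [0.2012 0.2914 0.015 ]
green [ 0.3033 -0.2875  0.046 ]
bench [0.6762 0.1964 0.0021]
bench z 0.000268053644772448 0.005304901036636648
scene 0.006175130208333333
low [ 0.5082 -0.2549  0.0654]
up [0.48   0.2975 0.0608]
rack [0.5951 0.0047 0.0161]
bench [ 0.6551 -0.1829  0.0007]
bench z 0.0012936404480344832 0.0044708121112736286
```

View pics/cropt.png

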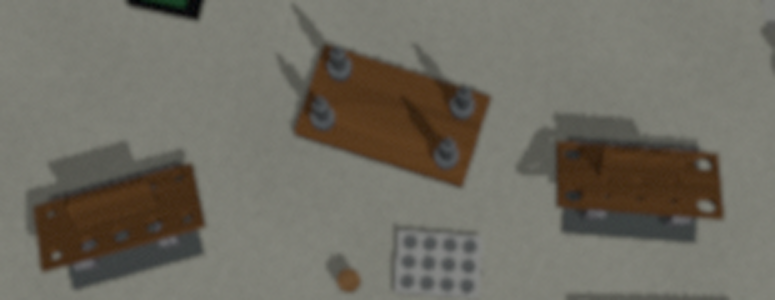

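View pics/crops.png

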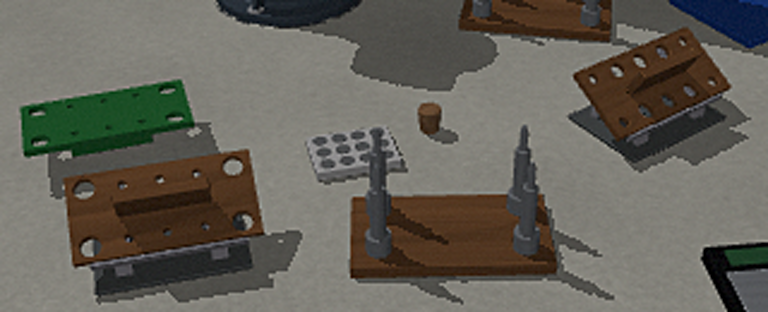

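```bash
cat > fit.py <<'E'
from h import *
from scipy.optimize import minimize
def box(c,s):
    c=np.array(c);return np.array([c+np.array([i,j,k])*np.array(s)/2 for i in(-1,1) for j in(-1,1) for k in(-1,1)])
def cyl(x,y,r0,r1,z0,z1):
    t=np.linspace(0,2*np.pi,20,endpoint=False);u=np.c_[np.cos(t),np.sin(t)]
    return np.r_[np.c_[u*r0+[x,y],np.full(20,z0)],np.c_[u*r1+[x,y],np.full(20,z1)]]
# shelf frame: origin at grip point
SHELF=[box([0,0,-29],[90,180,8]),box([0,0,-6],[12,90,38])]
# rack frame: origin on bench, z up
RACK=[box([0,0,7.5],[110,200,15])]+[cyl(x,y,*a) for x in(-30,30) for y in(-72,72) for a in((13,13,15,35),(8,8,35,90),(4,4,90,108),(4,1.5,108,118))]
SHELF=[s/1000 for s in SHELF];RACK=[s/1000 for s in RACK]
S=4
def render(n,parts,T,roi):
    r0,r1,c0,c1=roi; im=np.zeros(((r1-r0)*S,(c1-c0)*S),np.uint8)
    for p in parts:
        uv=proj(n,p@T[:3,:3].T+T[:3,3])
        uv=((uv+.5-[c0,r0])*S-.5)
        h=cv2.convexHull(uv.astype(np.float32))
        cv2.fillConvexPoly(im,np.round(h*16).astype(np.int32),1,shift=4)
    return cv2.resize(im.astype(np.float32),(c1-c0,r1-r0),interpolation=cv2.INTER_AREA)
def brown(p):
    f=p.astype(float); return ((f[...,0]>1.45*f[...,2]+3)&(f[...,0]>1.15*f[...,1])).astype(np.uint8)
def ext(m):
    m=cv2.morphologyEx(m,cv2.MORPH_CLOSE,np.ones((3,3),np.uint8))
    cs,_=cv2.findContours(m,cv2.RETR_EXTERNAL,cv2.CHAIN_APPROX_NONE); o=np.zeros_like(m)
    c=max(cs,key=cv2.contourArea); cv2.drawContours(o,[c],-1,1,-1); return o
def fit(masks,parts,mk,x0,step):
    # masks: {cam:(mask crop,roi)}
    def L(x):
        return sum(np.abs(render(n,parts,mk(x),r)-m).sum() for n,(m,r) in masks.items())
    best=None
    for k in range(3):
        sim=np.vstack([x0]+[np.array(x0)+np.eye(len(x0))[i]*step[i]*(1 if k%2==0 else -.5) for i in range(len(x0))])
        s=minimize(L,x0,method='Nelder-Mead',options=dict(initial_simplex=sim,xatol=1e-5,fatol=1e-2,maxiter=400)); x0=s.x
    return s.x,s.fun
def Tof(x,y,z,yaw,tilt,roll=0):
    T=np.eye(4);T[:3,:3]=R.from_euler('ZYX',[yaw,tilt,roll]).as_matrix();T[:3,3]=x,y,z;return T
E
cat > f1.py <<'E'
from fit import *
P={n:np.load(n+"0.npz") for n in("top","scene")}
def mk_sh(x): return Tof(x[0],x[1],x[2],x[3],x[4])
def mk_r(x): return Tof(x[0],x[1],0,x[2],0)
jobs={"low":({"top":(205,270,365,465),"scene":(240,315,170,290)},[.51,-.25,.09,-.05,np.radians(30)]),
"up":({"top":(220,285,160,255),"scene":(195,265,385,480)},[.48,.30,.09,.2,np.radians(30)])}
for k,(rois,x0) in jobs.items():
    allm={}
    for n,r in rois.items():
        c=P[n]['p'][r[0]:r[1],r[2]:r[3]]; allm[n]=(ext(brown(c)).astype(np.float32),r)
    for sel in (("top","scene"),("top",),("scene",)):
        m={n:allm[n] for n in sel}
        if len(sel)==2:
            x,f=fit(m,SHELF,mk_sh,x0,[.01,.01,.01,.1,.05]); xb=x
        else:
            g=lambda y:mk_sh([y[0],y[1],xb[2],y[2],xb[4]])
            x,f=fit(m,SHELF,g,[xb[0],xb[1],xb[3]],[.005,.005,.03])
        print(k,sel,np.round(x,4),round(f,1),[int(v[0].sum()) for v in m.values()])
    for n,r in rois.items():
        c=P[n]['p'][r[0]:r[1],r[2]:r[3]][:,:,::-1]; big=cv2.resize(c,None,fx=5,fy=5,interpolation=cv2.INTER_CUBIC)
        e=cv2.resize(render(n,SHELF,mk_sh(xb),r),None,fx=5,fy=5);cs,_=cv2.findContours((e>.5).astype(np.uint8),0,1);cv2.drawContours(big,cs,-1,(0,255,255),1)
        e=cv2.resize(allm[n][0],None,fx=5,fy=5);cs,_=cv2.findContours((e>.5).astype(np.uint8),0,1);cv2.drawContours(big,cs,-1,(255,0,255),1)
        cv2.imwrite(f"pics/fit_{k}_{n}.png",big)
E
python3 f1.py; cd pics; python3 -c "
import cv2,numpy as np
a=[cv2.resize(cv2.imread(f'fit_{k}_{n}.png'),(400,300)) for k in('low','up') for n in('top','scene')]
cv2.imwrite('fits.png',np.vstack([np.hstack(a[:2]),np.hstack(a[2:])]))"
```

```text
low ('top', 'scene') [ 0.5072 -0.2612  0.0778 -0.1021  0.5517] 226.6 [1692, 2881]
low ('top',) [ 0.5077 -0.2581 -0.1011] 96.8 [1692]
low ('scene',) [ 0.5061 -0.2622 -0.0995] 101.9 [2881]Traceback (most recent call last):
  File "f1.py", line 14, in <module>
    x,f=fit(m,SHELF,mk_sh,x0,[.01,.01,.01,.1,.05]); xb=x
        ~~~^^^^^^^^^^^^^^^^^^^^^^^^^^^^^^^^^^^^^^^
  File "fit.py", line 35, in fit
    s=minimize(L,x0,method='Nelder-Mead',options=dict(initial_simplex=sim,xatol=1e-5,fatol=1e-2,maxiter=400)); x0=s.x
    res = _minimize_neldermead(fun, x0, args, callback, bounds=bounds,
                               **options)
    fxr = func(xr)
    fx = function(np.copy(x), *(wrapper_args + args))
  File "fit.py", line 31, in L
    return sum(np.abs(render(n,parts,mk(x),r)-m).sum() for n,(m,r) in masks.items())
  File "fit.py", line 31, in <genexpr>
    return sum(np.abs(render(n,parts,mk(x),r)-m).sum() for n,(m,r) in masks.items())
                      ~~~~~~^^^^^^^^^^^^^^^^^
  File "fit.py", line 17, in render
    uv=proj(n,p@T[:3,:3].T+T[:3,3])
  File "h.py", line 11, in proj
    K,o,Q=ci(n); c=(np.atleast_2d(P)-o)@Q; return c[:,:2]/c[:,2:]*K[0,0]+K[:2,2]
          ~~^^^
  File "h.py", line 5, in ci
    c=camera_info(n); return np.array(c['mtx']),np.array(c['origin']),R.from_quat(c['rotation']).as_matrix()
ValueError: time passes only in moves, steps and waits
[ WARN:0@0.021] global loadsave.cpp:275 findDecoder imread_('fit_up_top.png'): can't open/read file: check file path/integrity
Traceback (most recent call last):
cv2.error: OpenCV(4.12.0) /io/opencv/modules/imgproc/src/resize.cpp:4208: error: (-215:Assertion failed) !ssize.empty() in function 'resize'
```

```bash
python3 - <<'E'
s=open('h.py').read()
s=s.replace("def ci(n):\n","import functools\n@functools.lru_cache\ndef ci(n):\n"); open('h.py','w').write(s)
E
python3 f1.py; cd pics; cat > ../mont.py <<'E'
import cv2,numpy as np,sys
a=[cv2.resize(cv2.imread(f),(400,300)) for f in sys.argv[2:6]]
cv2.imwrite(sys.argv[1],np.vstack([np.hstack(a[:2]),np.hstack(a[2:])]))
E
python3 ../mont.py fits.png fit_low_top.png fit_low_scene.png fit_up_top.png fit_up_scene.png
```

```text
low ('top', 'scene') [ 0.5072 -0.2612  0.0778 -0.1021  0.5517] 226.6 [1692, 2881]
low ('top',) [ 0.5077 -0.2581 -0.1011] 96.8 [1692]
low ('scene',) [ 0.5061 -0.2622 -0.0995] 101.9 [2881]
up ('top', 'scene') [0.4801 0.3097 0.0781 0.2569 0.5563] 175.8 [1719, 1658]
up ('top',) [0.4802 0.3116 0.2571] 96.4 [1719]
up ('scene',) [0.4796 0.3096 0.2759] 65.7 [1658]
```

View pics/fits.png

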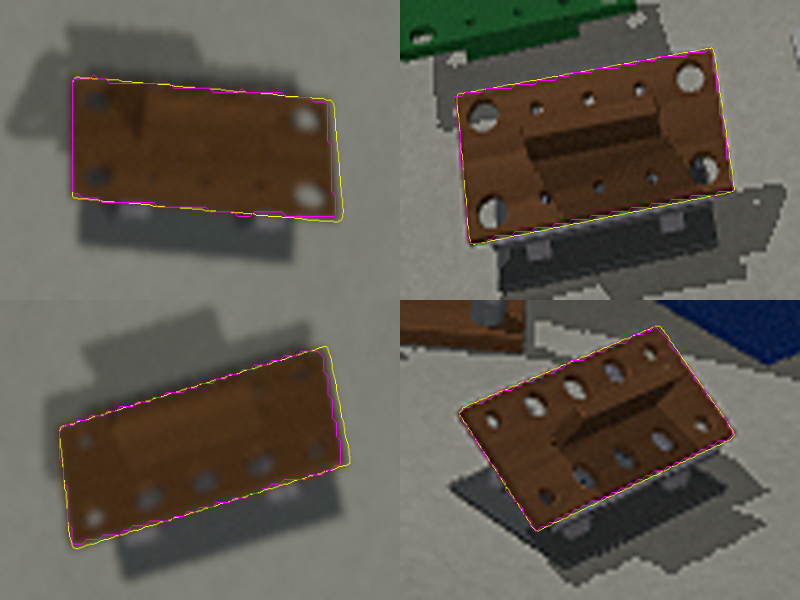

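```bash
python3 - <<'E'
from fit import *
p=np.load("top0.npz")['p'];d=np.load("top0.npz")['d'];w=cloud("top",d)
print(p[236,374:392].tolist());print(p[238,440:456].tolist())
print(np.round(d[238,440:456],3));print(np.round(d[236,374:392],3)); print(np.round(w[238,440:456,1:],3).tolist())
print(proj("top",np.array([[.5,-.17,.06],[.5,-.35,.06]])))
E
cat > f2.py <<'E'
from fit import *
P={n:np.load(n+"0.npz") for n in("top","scene")}
def mk_r(x): return Tof(x[0],x[1],0,x[2],0)
rois={"top":(170,250,265,370),"scene":(230,315,295,405)}
allm={}
for n,r in rois.items():
    w=cloud(n,P[n]['d']); m=(w[...,2]>.0075)|(brown(P[n]['p'])>0); m=m.astype(np.uint8)[r[0]:r[1],r[2]:r[3]]; allm[n]=(ext(m).astype(np.float32),r)
for sel in (("top","scene"),("top",),("scene",)):
    m={n:allm[n] for n in sel}
    x,f=fit(m,RACK,mk_r,[.59,.005,-.25],[.01,.01,.1])
    if len(sel)==2: xb=x
    print(sel,np.round(x,4),round(f,1),[int(v[0].sum()) for v in m.values()])
for n,r in rois.items():
    c=P[n]['p'][r[0]:r[1],r[2]:r[3]][:,:,::-1]; big=cv2.resize(c,None,fx=5,fy=5,interpolation=cv2.INTER_CUBIC)
    e=cv2.resize(render(n,RACK,mk_r(xb),r),None,fx=5,fy=5);cs,_=cv2.findContours((e>.5).astype(np.uint8),0,1);cv2.drawContours(big,cs,-1,(0,255,255),1)
    cv2.imwrite(f"pics/fit_rack_{n}.png",big)
    e=cv2.resize(allm[n][0],None,fx=5,fy=5);cs,_=cv2.findContours((e>.5).astype(np.uint8),0,1);cv2.drawContours(big,cs,-1,(255,0,255),1)
    cv2.imwrite(f"pics/fit_rackm_{n}.png",big)
E
python3 f2.py; cd pics; python3 ../mont.py fitr.png fit_rack_top.png fit_rack_scene.png fit_rackm_top.png fit_rackm_scene.png
```

```text
[[123, 123, 115], [124, 124, 116], [125, 126, 117], [124, 125, 116], [118, 120, 111], [103, 104, 96], [90, 91, 83], [82, 82, 74], [71, 62, 55], [65, 46, 27], [69, 46, 24], [70, 47, 25], [70, 44, 20], [70, 45, 22], [71, 47, 24], [70, 45, 24], [72, 47, 23], [72, 47, 25]]
[[71, 47, 23], [73, 48, 23], [72, 48, 23], [72, 46, 21], [73, 48, 25], [74, 49, 26], [74, 47, 26], [80, 61, 45], [99, 90, 77], [117, 115, 105], [124, 124, 116], [127, 127, 118], [127, 127, 118], [126, 127, 118], [125, 127, 119], [127, 127, 118]]
[1.661 1.652 1.67  1.665 1.669 1.66  1.672 1.66  1.718 1.728 1.726 1.731
 1.73  1.721 1.718 1.726]
[1.722 1.73  1.723 1.723 1.728 1.719 1.729 1.73  1.664 1.661 1.662 1.659
 1.663 1.655 1.662 1.658 1.663 1.661]
[[-0.324, 0.061], [-0.325, 0.071], [-0.331, 0.053], [-0.333, 0.058], [-0.336, 0.054], [-0.337, 0.062], [-0.343, 0.05], [-0.343, 0.062], [-0.358, 0.006], [-0.363, -0.005], [-0.365, -0.003], [-0.369, -0.007], [-0.372, -0.006], [-0.373, 0.003], [-0.375, 0.005], [-0.379, -0.002]]
[[383.09783052 234.04925758]
 [449.20749633 232.56629272]]
('top', 'scene') [ 0.5808  0.0062 -0.3354] 731.0 [2821, 3626]
('top',) [ 0.5824  0.0096 -0.3387] 111.1 [2821]
('scene',) [ 0.5805  0.0057 -0.3356] 529.4 [3626]
```

View pics/fitr.png

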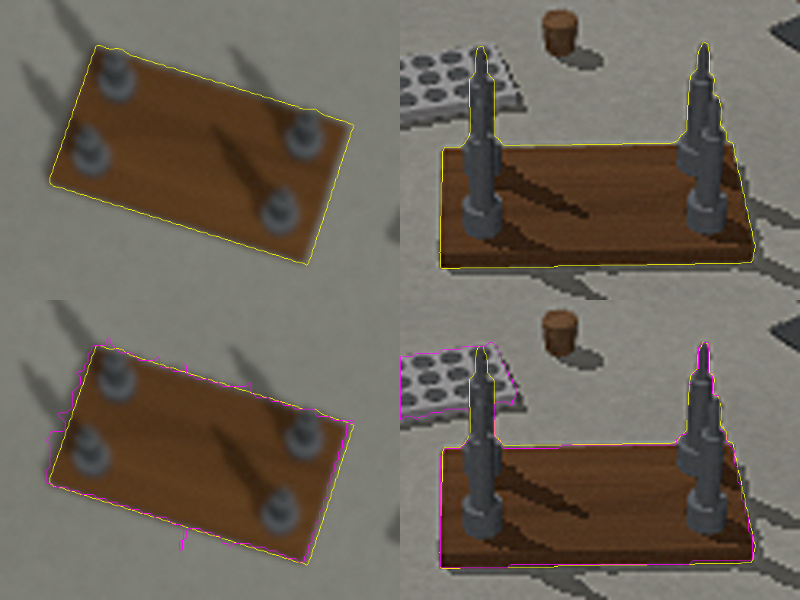

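```bash
cat > f3.py <<'E'
from fit import *
import fit as F
P={n:np.load(n+"0.npz") for n in("top","scene")}
off=np.zeros(2); p0=F.proj
def pr(n,X):
    u=p0(n,X); return u+off if n=="top" else u
F.proj=pr
jobs={"low":({"top":(205,270,365,465),"scene":(240,315,170,290)},[.507,-.262,.078,-.10]),
"up":({"top":(220,285,160,255),"scene":(195,265,385,480)},[.48,.31,.078,.257])}
def L(x,m,k):
    off[:]=x[4:6]; T=Tof(x[0],x[1],x[2],x[3],np.pi/6)
    return sum(np.abs(render(n,SHELF,T,r)-mm).sum() for n,(mm,r) in m.items())
for k,(rois,x0) in jobs.items():
    m={n:(ext(brown(P[n]['p'][r[0]:r[1],r[2]:r[3]])).astype(np.float32),r) for n,r in rois.items()}
    x=np.array(x0+[0,0.])
    for it in range(4):
        sim=np.vstack([x]+[x+np.eye(6)[i]*[.006,.006,.006,.03,1.,1.][i]*(-1)**it for i in range(6)])
        s=minimize(L,x,args=(m,k),method='Nelder-Mead',options=dict(initial_simplex=sim,xatol=1e-5,fatol=1e-2,maxiter=500));x=s.x
    print(k,np.round(x,4),s.fun)
E
python3 f3.py
```

```text
low [ 0.5061 -0.2621  0.0783 -0.1014 -1.2961 -0.1584] 208.5
up [ 0.4796  0.3092  0.0786  0.2635 -0.9205  0.1982] 181.375
```

```bash
cat > g.py <<'E'
from h import *
def cur():
    o=get_obs(); return np.array(o['position']),R.from_quat(o['tool_rot']),o
FL=R.from_euler('x',180,degrees=True) # tool from shelf frame (tool x = shelf x)
def toolrot(yaw,tilt=0): return R.from_euler('ZY',[yaw,tilt])*FL
def delta(p,r):
    c,q,o=cur(); s=q.inv().apply(np.array(p)-c)/.025; rv=(q.inv()*r).as_rotvec(degrees=True)
    print("delta",np.round(s,2).tolist(),np.round(rv,1).tolist(),"t",round(o['time'],2))
E
python3 - <<'E'
from g import *
G=np.array([.506,-.262,.0783]);r=toolrot(-.1014,np.pi/6);z=-r.apply([0,0,1]);print(z)
T=G-.017*z
delta(T+.12*z,r); print(T)
E
```

```text
[ 0.49743171 -0.05061316  0.8660254 ]
delta [-25.57, 24.71, 2.2] [18.7, -26.0, 69.8] t 0.5
[ 0.49754366 -0.26113958  0.06357757]
```

Request:
carry_out(
  deltas=[
    [0, -25.5, 24.7, 0, 18.7, -26, 69.8],
    [0, -25.5, 24.7, 0, 18.7, -26, 69.8],
    [0, -25.5, 24.7, 0, 18.7, -26, 69.8],
    [0, -25.5, 24.7, 0, 18.7, -26, 69.8],
    [0, -25.5, 24.7, 0, 18.7, -26, 69.8],
    [0, -25.5, 24.7, 0, 18.7, -26, 69.8],
    [0, -25.5, 24.7, 0, 18.7, -26, 69.8],
    [0, -25.5, 24.7, 0, 18.7, -26, 69.8],
  ],
)

```text
time: 1.3
position: [0.3935, 0.1917, 0.2228]
tool_rot: [0.972, 0.014, -0.235, -0.012]
ft_force: [1.9, -0.4, -0.1]
grip_width: 0.0443
```

```bash
cat > d1.py <<'E'
from g import *
import sys
G=np.array([.506,-.262,.0783]);r=toolrot(-.1014,np.pi/6);z=-r.apply([0,0,1])
delta(G-.017*z+float(sys.argv[1])*z,r)
E
python3 d1.py .12
```

```text
delta [6.23, 18.55, -1.34] [1.9, -2.7, 7.0] t 1.3
```

Request:
carry_out(
  deltas=[
    [0, 6, 18, -1.3, 0, 0, 0],
    [0, 6, 18, -1.3, 0, 0, 0],
    [0, 6, 18, -1.3, 0, 0, 0],
    [0, 6, 18, -1.3, 0, 0, 0],
    [0, 6, 18, -1.3, 0, 0, 0],
    [0, 6, 18, -1.3, 0, 0, 0],
    [0, 6, 18, -1.3, 0, 0, 0],
    [0, 6, 18, -1.3, 0, 0, 0],
  ],
)

```text
time: 2.1
position: [0.528, -0.1826, 0.1774]
tool_rot: [0.972, 0.017, -0.235, -0.012]
ft_force: [0.2, 0.2, 0.3]
grip_width: 0.0434
```

Request:
carry_out(
  deltas=[
    [0, 0, 0, 0, 0, 0, 0],
    [0, 0, 0, 0, 0, 0, 0],
    [0, 0, 0, 0, 0, 0, 0],
  ],
)

```text
time: 2.4
position: [0.5268, -0.1795, 0.1776]
tool_rot: [0.972, 0.017, -0.236, -0.012]
ft_force: [-0.5, -0.4, 1.0]
grip_width: 0.0436
```

```bash
python3 d1.py .12; python3 d1.py 0.05
```

```text
delta [1.13, 3.55, -0.25] [1.9, -2.6, 7.3] t 2.4
delta [1.01, 3.45, 2.54] [1.9, -2.6, 7.3] t 2.4
```

Request:
carry_out(
  deltas=[
    [0, 1.13, 3.55, -0.25, 1.9, -2.6, 7.3],
    [0, 1.13, 3.55, -0.25, 1.9, -2.6, 7.3],
    [0, 1.13, 3.55, -0.25, 1.9, -2.6, 7.3],
    [0, 1.13, 3.55, -0.25, 1.9, -2.6, 7.3],
    [0, 1.13, 3.55, -0.25, 1.9, -2.6, 7.3],
  ],
)

```text
time: 2.9
position: [0.5575, -0.266, 0.1679]
tool_rot: [0.965, -0.048, -0.258, -0.013]
ft_force: [0.5, -0.2, -0.3]
grip_width: 0.0439
```

```bash
python3 d1.py .0; python3 - <<'E'
from h import *
for n in("scene","top"):
    p,d=camera(n); cv2.imwrite(f"pics/{n}1.png",p[:,:,::-1]); np.savez(n+"1.npz",p=p,d=d)
    
a=cv2.imread("pics/scene1.png")[150:330,130:330];b=cv2.imread("pics/top1.png")[170:290,340:490]
cv2.imwrite("pics/v1.png",np.hstack([cv2.resize(a,(400,360)),cv2.resize(b,(400,360))]))
E
```

```text
delta [0.0, 0.04, 4.82] [0.1, -0.0, 0.1] t 2.9
```

View pics/v1.png

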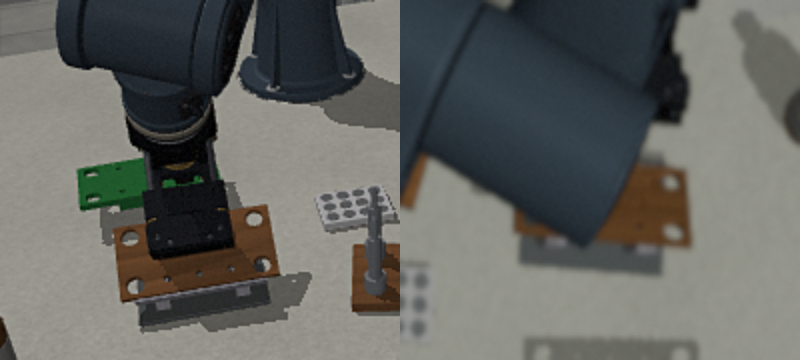

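The scene view shows the gripper centred over the brown large-hole shelf (crop 195,250), and the green decoy is left alone behind it.

Request:
carry_out(
  deltas=[
    [0, 0, 0.04, 1.2, 0.1, 0, 0.1],
    [0, 0, 0.04, 2.4, 0.1, 0, 0.1],
    [0, 0, 0.04, 3.4, 0.1, 0, 0.1],
    [0, 0, 0.04, 4, 0.1, 0, 0.1],
    [0, 0, 0.04, 4.4, 0.1, 0, 0.1],
    [0, 0, 0.04, 4.7, 0.1, 0, 0.1],
    [0, 0, 0.04, 4.8, 0.1, 0, 0.1],
    [0, 0, 0.04, 4.8, 0.1, 0, 0.1],
  ],
  force=25,
)

```text
time: 3.8
position: [0.4985, -0.2633, 0.0638]
tool_rot: [0.965, -0.05, -0.257, -0.013]
ft_force: [-0.8, 0.0, 0.6]
grip_width: 0.0438
```

Request:
carry_out(
  deltas=[
    [0.8, 0, 0, 0, 0, 0, 0],
    [0.8, 0, 0, 0, 0, 0, 0],
    [0.8, 0, 0, 0, 0, 0, 0],
    [0.8, 0, 0, 0, 0, 0, 0],
    [0.8, 0, 0, 0, 0, 0, 0],
  ],
  force=25,
)

```text
time: 4.3
position: [0.4987, -0.2635, 0.0634]
tool_rot: [0.965, -0.05, -0.257, -0.013]
ft_force: [0.7, 0.0, -0.7]
grip_width: 0.0128
```

Request:
carry_out(
  deltas=[
    [1, 0, 0, 0, 0, 0, 0],
    [1, 0, 0, 0, 0, 0, 0],
    [1, 0, 0, -0.3, 0, 0, 0],
    [1, 0, 0, -1, 0, 0, 0],
    [1, 0, 0, -2, 0, 0, 0],
    [1, 0, 0, -3.2, 0, 0, 0],
    [1, 0, 0, -4.4, 0, 0, 0],
    [1, 0, 0, -5.2, 0, 0, 0],
  ],
  force=35,
)

```text
time: 5.1
position: [0.5638, -0.2701, 0.1784]
tool_rot: [0.965, -0.05, -0.257, -0.013]
ft_force: [-0.4, -0.7, -1.1]
grip_width: 0.0115
```

```bash
cat > d2.py <<'E'
from g import *
import sys
a=list(map(float,sys.argv[1:]))  # x y z yaw
delta(a[:3],toolrot(a[3]))
E
python3 d2.py .5808 .0062 .26 -.3354; python3 - <<'E'
from rig import *
o=get_obs();print(o['ft_force'],o['moment'],o['grip_width'],o['q'])
E
```

```text
delta [-2.03, -11.06, -2.62] [3.5, 29.6, 13.0] t 5.1
[-0.37774587 -0.65899804 -1.08153505] [-0.12901483 -0.40809943  0.00885871] 0.011546099619563214 [-0.52460038  0.81430346  1.08478873 -0.20819475  1.72020797 -0.4021091 ]
```

Request:
carry_out(
  deltas=[
    [1, 0.6, 0, -0.9, 0.3, 3, 1.3],
    [1, 0.8, -0.2, -1.6, 0.9, 7.5, 3.3],
    [1, 0.5, -1, -2.2, 1.6, 13, 5.7],
    [1, 0, -2.4, -2.5, 2.3, 19, 8.3],
    [1, -0.6, -4, -2.6, 2.9, 24, 10.6],
    [1, -1.1, -5.6, -2.6, 3.3, 28, 12.3],
    [1, -1.5, -7.2, -2.6, 3.5, 29.6, 13],
    [1, -1.8, -8.6, -2.6, 3.5, 29.6, 13],
  ],
)

```text
time: 5.9
position: [0.5754, -0.053, 0.2558]
tool_rot: [0.986, -0.167, -0.002, -0.0]
ft_force: [0.2, 0.2, -1.6]
grip_width: 0.0121
```

Request:
carry_out(
  deltas=[
    [1, 0, 0, 0, 0, 0, 0],
    [1, 0, 0, 0, 0, 0, 0],
  ],
)

```text
time: 6.1
position: [0.5777, -0.0547, 0.2553]
tool_rot: [0.986, -0.166, -0.002, 0.0]
ft_force: [-0.0, -0.4, -1.3]
grip_width: 0.0116
```

```bash
python3 d2.py .5808 .0062 .26 -.3354
```

```text
delta [-0.68, -2.34, -0.19] [0.1, 0.2, 0.1] t 6.1
```

Request:
carry_out(
  deltas=[
    [1, -0.3, -1.1, 0, 0, 0, 0],
    [1, -0.68, -2, 0.3, 0.1, 0.2, 0.1],
    [1, -0.68, -2.34, 1, 0.1, 0.2, 0.1],
    [1, -0.68, -2.34, 2, 0.1, 0.2, 0.1],
    [1, -0.68, -2.34, 2.7, 0.1, 0.2, 0.1],
    [1, -0.68, -2.34, 3, 0.1, 0.2, 0.1],
    [1, -0.68, -2.34, 3, 0.1, 0.2, 0.1],
    [1, -0.68, -2.34, 3, 0.1, 0.2, 0.1],
  ],
)

```text
time: 6.9
position: [0.5819, 0.0046, 0.1803]
tool_rot: [0.986, -0.168, 0.001, -0.001]
ft_force: [0.7, 0.7, -1.0]
grip_width: 0.0116
```

```bash
python3 d2.py .5808 .0062 .05 -.3354; python3 - <<'E'
from h import *
for n in("scene","top"):
    p,d=camera(n); cv2.imwrite(f"pics/{n}2.png",p[:,:,::-1]); np.savez(n+"2.npz",p=p,d=d)
a=cv2.imread("pics/scene2.png")[170:320,270:430];b=cv2.imread("pics/top2.png")[160:260,250:380]
cv2.imwrite("pics/v2.png",np.hstack([cv2.resize(a,(480,450),interpolation=2),cv2.resize(b,(320,246),interpolation=2,).repeat(1,0) if 0 else cv2.copyMakeBorder(cv2.resize(b,(320,246)),0,204,0,0,0)]))
E
```

```text
delta [-0.07, -0.04, 5.21] [-0.1, -0.1, -0.2] t 6.9
```

View pics/v2.png

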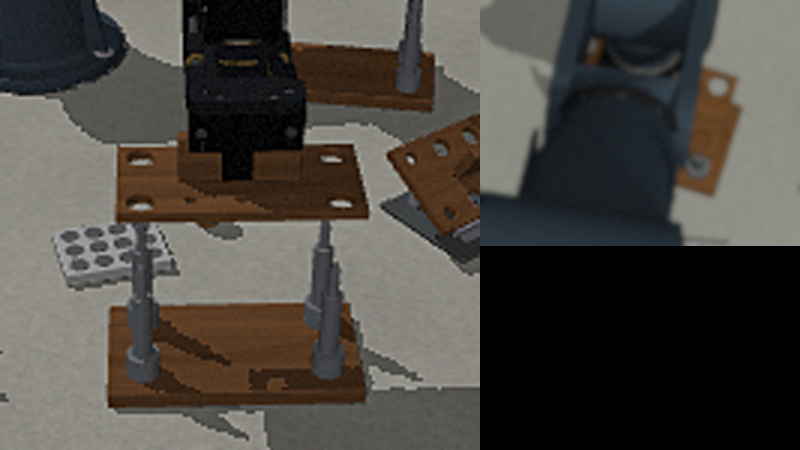

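```bash
cat > f4.py <<'E'
from fit import *
import sys
idx=sys.argv[1]; roi=list(map(int,sys.argv[2].split(','))); dc=list(map(int,sys.argv[3].split(',')))
p=np.load(f"scene{idx}.npz")['p']; r=roi
c,q,o=cur() if 0 else (None,)*3
o=get_obs(); tcp=np.array(o['position']); Rt=R.from_quat(o['tool_rot'])*R.from_euler('x',180,degrees=True)
e=Rt.as_euler('ZYX'); g0=tcp+Rt.apply([0,0,.017])
print("tcp",np.round(tcp,4),"tool yaw/tilt/roll deg",np.round(np.degrees(e),2))
W=np.ones(p.shape[:2],np.float32); W[dc[0]:dc[1],dc[2]:dc[3]]=0
sl=np.s_[r[0]:r[1],r[2]:r[3]]; M=ext(brown(p[sl])|(W[sl]==0).astype(np.uint8)).astype(np.float32); W=W[sl]
def L(x): return (np.abs(render("scene",SHELF,Tof(*x),r)-M)*W).sum()
def run(free,x):
    free=np.array(free)
    for it in range(4):
        st=np.array([.004,.004,.004,.02,.02,.02])*(-1)**it
        sim=np.vstack([x[free]]+[x[free]+np.eye(len(free))[i]*st[free[i]] for i in range(len(free))])
        def f(y): z=x.copy(); z[free]=y; return L(z)
        s=minimize(f,x[free],method='Nelder-Mead',options=dict(initial_simplex=sim,xatol=1e-5,fatol=1e-2,maxiter=500)); x=x.copy(); x[free]=s.x
    return x,s.fun
x0=np.r_[g0,e]
for fr in ([0,1,3],[0,1,2,3],[0,1,2,3,4,5]):
    x,f=run(fr,x0.copy()); print(fr,np.round(x,4),round(f,1),"minus tool (mm,deg)",np.round((x-x0)*[1e3]*1 if 0 else np.r_[(x-x0)[:3]*1e3,np.degrees((x-x0)[3:])],2))
    if len(fr)==4 or len(fr)==3: xb=x
big=cv2.resize(p[sl][:,:,::-1],None,fx=5,fy=5,interpolation=cv2.INTER_CUBIC)
ee=cv2.resize(render("scene",SHELF,Tof(*xb),r),None,fx=5,fy=5);cs,_=cv2.findContours((ee>.5).astype(np.uint8),0,1);cv2.drawContours(big,cs,-1,(0,255,255),1)
ee=cv2.resize(M,None,fx=5,fy=5);cs,_=cv2.findContours((ee>.5).astype(np.uint8),0,1);cv2.drawContours(big,cs,-1,(255,0,255),1)
cv2.imwrite(f"pics/f4_{idx}.png",big)
E
python3 f4.py 2 212,248,300,398 205,230,328,374
```

```text
tcp [0.5821 0.0049 0.181 ] tool yaw/tilt/roll deg [-19.36  -0.17   0.1 ]
[0, 1, 3] [ 0.5775  0.0081  0.198  -0.3348 -0.0029  0.0018] 42.9 minus tool (mm,deg) [-4.57  3.23  0.    0.18  0.    0.  ]
[0, 1, 2, 3] [ 0.5738  0.0099  0.1953 -0.3361 -0.0029  0.0018] 38.6 minus tool (mm,deg) [-8.28  5.01 -2.73  0.1   0.    0.  ]
[0, 1, 2, 3, 4, 5] [ 0.5792  0.008   0.1991 -0.3252 -0.0114 -0.0064] 38.5 minus tool (mm,deg) [-2.85  3.06  1.14  0.73 -0.49 -0.47]
```

View pics/f4_2.png

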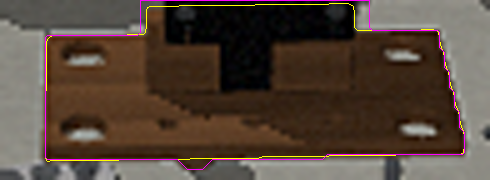

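```bash
python3 d2.py .5852 .0030 .144 -.3354
```

```text
delta [0.14, 0.03, 1.48] [-0.1, -0.2, -0.1] t 7.0
```

Request:
carry_out(
  deltas=[
    [1, 0.14, 0.03, 0.5, -0.1, -0.2, -0.1],
    [1, 0.14, 0.03, 1.1, -0.1, -0.2, -0.1],
    [1, 0.14, 0.03, 1.5, -0.1, -0.2, -0.1],
    [1, 0.14, 0.03, 1.5, -0.1, -0.2, -0.1],
    [1, 0.14, 0.03, 1.5, -0.1, -0.2, -0.1],
  ],
)

```text
time: 7.5
position: [0.5843, 0.0037, 0.1422]
tool_rot: [0.986, -0.167, -0.002, -0.0]
ft_force: [0.5, -0.5, -1.7]
grip_width: 0.0116
```

```bash
python3 - <<'E'
from h import *
n="scene";p,d=camera(n); np.savez(n+"3.npz",p=p,d=d)
a=p[210:310,295:405,::-1]
cv2.imwrite("pics/v3.png",cv2.resize(a,None,fx=6,fy=6,interpolation=2))
E
python3 f4.py 3 224,262,300,400 205,240,326,376
```

```text
tcp [0.5846 0.0037 0.1427] tool yaw/tilt/roll deg [-1.922e+01  1.200e-01 -1.000e-02]
[0, 1, 3] [ 5.805e-01  7.300e-03  1.597e-01 -3.584e-01  2.200e-03 -2.000e-04] 44.1 minus tool (mm,deg) [-4.22  3.63  0.   -1.32  0.    0.  ]
[0, 1, 2, 3] [ 5.802e-01  7.100e-03  1.599e-01 -3.443e-01  2.200e-03 -2.000e-04] 47.3 minus tool (mm,deg) [-4.52  3.46  0.2  -0.51  0.    0.  ]
[0, 1, 2, 3, 4, 5] [ 0.5848  0.005   0.1633 -0.3359 -0.0287 -0.0013] 39.2 minus tool (mm,deg) [ 0.1   1.34  3.6  -0.03 -1.77 -0.06]
```

View pics/v3.png

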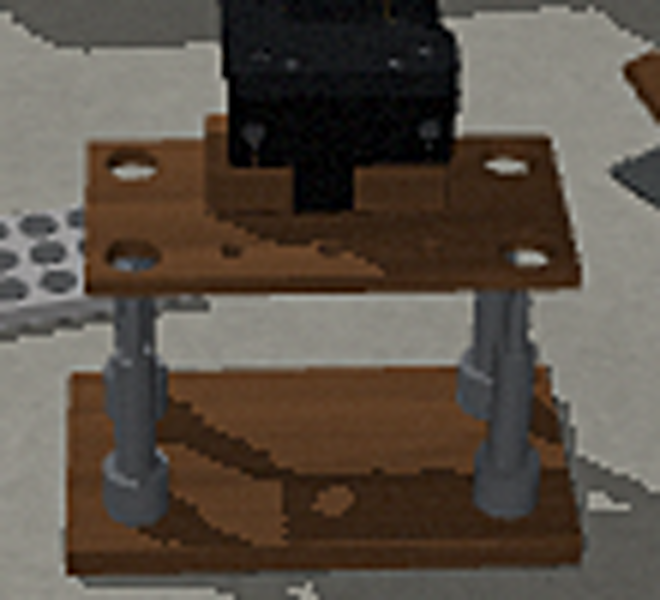

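View pics/f4_3.png

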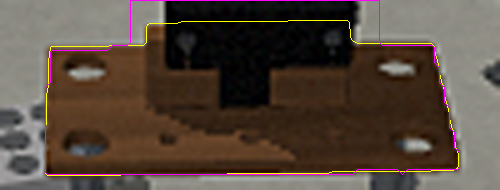

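Request:
carry_out(
  deltas=[
    [1, 0, 0, 0.2, 0, 0, 0],
    [1, 0, 0, 0.4, 0, 0, 0],
    [1, 0, 0, 0.6, 0, 0, 0],
    [1, 0, 0, 0.8, 0, 0, 0],
    [1, 0, 0, 0.9, 0, 0, 0],
    [1, 0, 0, 0.9, 0, 0, 0],
  ],
)

```text
time: 8.15
position: [0.5838, 0.0038, 0.1193]
tool_rot: [0.986, -0.167, -0.002, -0.0]
ft_force: [-0.2, -0.5, -0.6]
grip_width: 0.0121
```

```bash
python3 - <<'E'
from h import *
n="scene";p,d=camera(n); np.savez(n+"4.npz",p=p,d=d)
a=p[220:300,295:405,::-1]
cv2.imwrite("pics/v4.png",cv2.resize(a,None,fx=7,fy=7,interpolation=2))
o=get_obs();print(o['ft_force'],o['moment'])
E
```

```text
[ 0.0544421   0.8939272  -1.23504476] [-0.09639591  0.06133231  0.00095212]
```

View pics/v4.png

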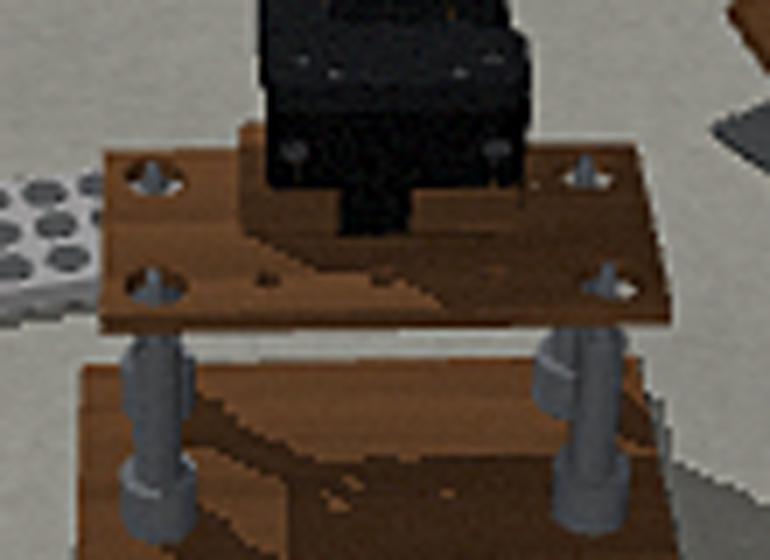

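Request:
carry_out(
  deltas=[
    [1, 0, 0, 0.2, 0, 0, 0],
    [1, 0, 0, 0.36, 0, 0, 0],
    [1, 0, 0, 0.42, 0, 0, 0],
    [1, 0, 0, 0.48, 0, 0, 0],
    [1, 0, 0, 0.54, 0, 0, 0],
  ],
)

```text
time: 8.7
position: [0.5842, 0.0037, 0.1063]
tool_rot: [0.986, -0.167, -0.001, -0.0]
ft_force: [-0.1, 0.6, -1.0]
grip_width: 0.0119
```

Request:
carry_out(
  deltas=[
    [1, 0, 0, 0.04, 0, 0, 0],
    [1, 0, 0, 0.08, 0, 0, 0],
    [1, 0, 0, 0.08, 0, 0, 0],
  ],
)

```text
time: 9.0
position: [0.5841, 0.0037, 0.1043]
tool_rot: [0.986, -0.167, -0.001, -0.0]
ft_force: [-0.7, -0.3, -0.8]
grip_width: 0.0119
```

Request:
carry_out(
  deltas=[
    [1, 0, 0, 0.04, 0, 0, 0],
    [1, 0, 0, 0.08, 0, 0, 0],
    [1, 0, 0, 0.08, 0, 0, 0],
  ],
)

```text
time: 9.3
position: [0.5841, 0.0038, 0.1023]
tool_rot: [0.986, -0.167, -0.001, -0.0]
ft_force: [-1.0, -0.4, -0.7]
grip_width: 0.0116
```

Request:
carry_out(
  deltas=[
    [1, 0, 0, 0.04, 0, 0, 0],
    [1, 0, 0, 0.08, 0, 0, 0],
    [1, 0, 0, 0.12, 0, 0, 0],
    [1, 0, 0, 0.12, 0, 0, 0],
  ],
)

```text
time: 9.7
position: [0.584, 0.0037, 0.0992]
tool_rot: [0.986, -0.167, -0.002, -0.0]
ft_force: [-0.2, -0.3, -1.3]
grip_width: 0.0116
```

Request:
carry_out(
  deltas=[
    [1, 0, 0, 0.04, 0, 0, 0],
    [1, 0, 0, 0.08, 0, 0, 0],
    [1, 0, 0, 0.12, 0, 0, 0],
    [1, 0, 0, 0.12, 0, 0, 0],
  ],
)

```text
time: 10.1
position: [0.584, 0.0038, 0.0962]
tool_rot: [0.986, -0.167, -0.002, -0.0]
ft_force: [0.1, -0.6, -0.9]
grip_width: 0.0122
```

```bash
python3 - <<'E'
from h import *
n="scene";p,d=camera(n); np.savez(n+"5.npz",p=p,d=d)
a=p[220:310,295:405,::-1]
cv2.imwrite("pics/v5.png",cv2.resize(a,None,fx=6,fy=6,interpolation=2))
o=get_obs();print(o['ft_force'],o['moment'],o['position'])
E
```

```text
[-0.17104834  0.42951057 -1.22361893] [-0.12605559  0.11917297 -0.00904499] [0.58408158 0.00373694 0.09633143]
```

View pics/v5.png

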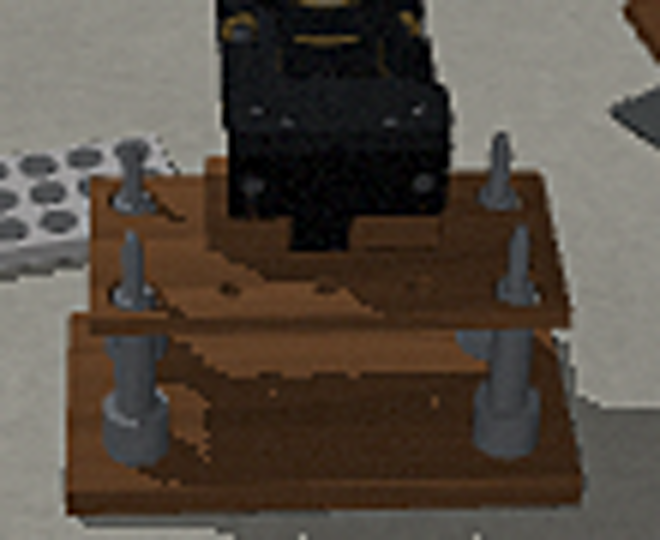

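The picture shows all four thin post ends above the plate and the wider sections inside the holes, with no contact force. I'm lowering further.

Request:
carry_out(
  deltas=[
    [1, 0, 0, 0.08, 0, 0, 0],
    [1, 0, 0, 0.16, 0, 0, 0],
    [1, 0, 0, 0.24, 0, 0, 0],
    [1, 0, 0, 0.32, 0, 0, 0],
    [1, 0, 0, 0.4, 0, 0, 0],
  ],
)

```text
time: 10.65
position: [0.5841, 0.0037, 0.0862]
tool_rot: [0.986, -0.167, -0.001, -0.0]
ft_force: [0.4, -0.3, -1.1]
grip_width: 0.0118
```

Request:
carry_out(
  deltas=[
    [1, 0, 0, 0.1, 0, 0, 0],
    [1, 0, 0, 0.2, 0, 0, 0],
    [1, 0, 0, 0.3, 0, 0, 0],
    [1, 0, 0, 0.4, 0, 0, 0],
    [1, 0, 0, 0.5, 0, 0, 0],
  ],
)

```text
time: 11.15
position: [0.5841, 0.0038, 0.0737]
tool_rot: [0.986, -0.167, -0.001, -0.0]
ft_force: [0.4, 0.0, -0.8]
grip_width: 0.0116
```

Request:
carry_out(
  deltas=[
    [1, 0, 0, 0.1, 0, 0, 0],
    [1, 0, 0, 0.2, 0, 0, 0],
    [1, 0, 0, 0.3, 0, 0, 0],
    [1, 0, 0, 0.4, 0, 0, 0],
    [1, 0, 0, 0.5, 0, 0, 0],
    [1, 0, 0, 0.5, 0, 0, 0],
  ],
)

```text
time: 11.75
position: [0.5838, 0.0038, 0.061]
tool_rot: [0.986, -0.167, -0.002, -0.0]
ft_force: [-0.5, 0.8, -1.7]
grip_width: 0.012
```

Request:
carry_out(
  deltas=[
    [1, 0, 0, 0.08, 0, 0, 0],
    [1, 0, 0, 0.16, 0, 0, 0],
    [1, 0, 0, 0.24, 0, 0, 0],
    [1, 0, 0, 0.24, 0, 0, 0],
  ],
)

```text
time: 12.15
position: [0.5838, 0.0038, 0.0551]
tool_rot: [0.986, -0.167, -0.002, -0.0]
ft_force: [-0.5, -0.2, -1.2]
grip_width: 0.0118
```

Request:
carry_out(
  deltas=[
    [1, 0, 0, 0.03, 0, 0, 0],
    [1, 0, 0, 0.06, 0, 0, 0],
    [1, 0, 0, 0.06, 0, 0, 0],
  ],
)

```text
time: 12.45
position: [0.584, 0.0038, 0.0539]
tool_rot: [0.986, -0.167, -0.001, -0.0]
ft_force: [-0.0, 0.4, -1.7]
grip_width: 0.0114
```

Request:
carry_out(
  deltas=[
    [1, 0, 0, 0.03, 0, 0, 0],
    [1, 0, 0, 0.06, 0, 0, 0],
    [1, 0, 0, 0.06, 0, 0, 0],
  ],
)

```text
time: 12.75
position: [0.5839, 0.0038, 0.0523]
tool_rot: [0.986, -0.167, -0.001, -0.0]
ft_force: [0.3, 0.1, -1.4]
grip_width: 0.0116
```

Request:
carry_out(
  deltas=[
    [1, 0, 0, 0.03, 0, 0, 0],
    [1, 0, 0, 0.05, 0, 0, 0],
    [1, 0, 0, 0.05, 0, 0, 0],
  ],
)

```text
time: 13.05
position: [0.5839, 0.0038, 0.0511]
tool_rot: [0.986, -0.167, -0.001, -0.0]
ft_force: [0.2, 0.6, -2.3]
grip_width: 0.012
```

Request:
carry_out(
  deltas=[
    [1, 0, 0, 0.02, 0, 0, 0],
    [1, 0, 0, 0.04, 0, 0, 0],
    [1, 0, 0, 0.04, 0, 0, 0],
  ],
)

```text
time: 13.35
position: [0.5839, 0.0038, 0.0501]
tool_rot: [0.986, -0.167, -0.001, -0.0]
ft_force: [-0.1, 0.4, -0.5]
grip_width: 0.0117
```

```bash
python3 - <<'E'
from h import *
n="scene";p,d=camera(n); np.savez(n+"6.npz",p=p,d=d)
a=p[220:320,295:405,::-1]
cv2.imwrite("pics/v6.png",cv2.resize(a,None,fx=6,fy=6,interpolation=2))
o=get_obs();print(o['ft_force'],o['moment'],o['position'])
E
```

```text
[-0.31243697 -0.67767569 -1.75437333] [-0.08385652  0.02331795  0.02526441] [0.58400034 0.00376836 0.05014065]
```

View pics/v6.png

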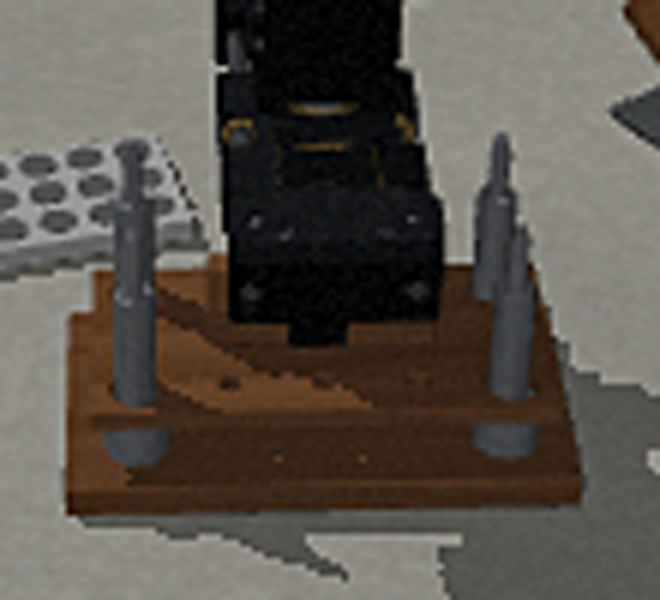

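Request:
carry_out(
  deltas=[
    [1, 0, 0, 0.02, 0, 0, 0],
    [1, 0, 0, 0.04, 0, 0, 0],
    [1, 0, 0, 0.04, 0, 0, 0],
  ],
)

```text
time: 13.7
position: [0.584, 0.0037, 0.0493]
tool_rot: [0.986, -0.167, -0.001, -0.0]
ft_force: [-0.3, -0.9, -0.4]
grip_width: 0.0121
```

Request:
carry_out(
  deltas=[
    [1, 0, 0, 0.02, 0, 0, 0],
    [1, 0, 0, 0.04, 0, 0, 0],
    [1, 0, 0, 0.04, 0, 0, 0],
  ],
)

```text
time: 14.0
position: [0.584, 0.0037, 0.0492]
tool_rot: [0.986, -0.167, -0.001, -0.0]
ft_force: [-2.1, 0.2, 6.2]
grip_width: 0.0119
```

Request:
carry_out(
  deltas=[
    [1, 0, 0, 0.02, 0, 0, 0],
    [1, 0, 0, 0.02, 0, 0, 0],
  ],
)

```text
time: 14.2
position: [0.584, 0.0037, 0.0492]
tool_rot: [0.986, -0.167, -0.001, -0.0]
ft_force: [-3.1, 0.1, 9.2]
grip_width: 0.0117
```

Request:
carry_out(
  deltas=[
    [0.2, 0, 0, 0, 0, 0, 0],
    [0.2, 0, 0, 0, 0, 0, 0],
    [0.2, 0, 0, 0, 0, 0, 0],
    [0.2, 0, 0, 0, 0, 0, 0],
    [0.2, 0, 0, -0.1, 0, 0, 0],
  ],
)

```text
time: 14.7
position: [0.5837, 0.0038, 0.0497]
tool_rot: [0.986, -0.167, -0.002, -0.0]
ft_force: [0.4, 0.8, 0.1]
grip_width: 0.034
```

```bash
python3 - <<'E'
from rig import *
o=get_obs();print(o['ft_force'],o['moment'],o['position'],o['grip_width'])
E
```

```text
[0.44710635 0.76035369 0.14968172] [-0.08678706  0.0709441  -0.00037691] [0.58367533 0.00383737 0.04971341] 0.03398516145361837
```

Request:
carry_out(
  deltas=[
    [0.2, 0, 0, -0.4, 0, 0, 0],
    [0.2, 0, 0, -1.2, 0, 0, 0],
    [0.2, 0, 0, -2.4, 0, 0, 0],
    [0.2, 0, 0, -3.8, 0, 0, 0],
    [0.2, 0, 0, -5.4, 0, 0, 0],
    [0.2, 0, 0, -7, 0, 0, 0],
    [0.2, 0, 0, -7.6, 0, 0, 0],
    [0.2, 0, 0, -7.6, 0, 0, 0],
  ],
)

```text
time: 15.5
position: [0.5864, 0.0034, 0.2442]
tool_rot: [0.986, -0.167, 0.003, -0.0]
ft_force: [0.0, 0.4, 0.4]
grip_width: 0.0349
```

```bash
cat > d3.py <<'E'
from g import *
import sys
G=np.array([.4796,.3092,.0786]);r=toolrot(.2635,np.pi/6);z=-r.apply([0,0,1])
delta(G-.0175*z+float(sys.argv[1])*z,r)
E
python3 d3.py .14; python3 - <<'E'
from h import *
n="scene";p,d=camera(n); np.savez(n+"7.npz",p=p,d=d)
a=p[220:320,295:405,::-1]
cv2.imwrite("pics/v7.png",cv2.resize(a,None,fx=6,fy=6,interpolation=2))
E
```

```text
delta [-6.05, -11.52, 2.36] [-9.0, -29.4, -33.5] t 15.5
```

View pics/v7.png

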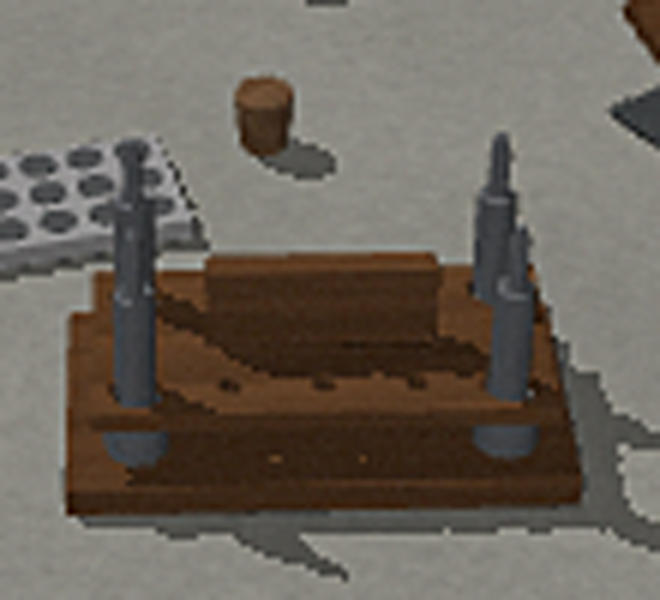

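Request:
carry_out(
  deltas=[
    [0.2, -0.6, -1.2, -0.3, -0.7, -2.5, -2.8],
    [0.2, -1.6, -3, -0.3, -1.9, -6.1, -7],
    [0.2, -2.8, -5.2, 0, -3.3, -10.6, -12],
    [0.2, -4, -7.4, 0.3, -4.6, -15, -17],
    [0.2, -5, -9.4, 0.9, -5.8, -19, -21.6],
    [0.2, -5.6, -10.8, 1.6, -7, -23, -26.2],
    [0.2, -6.05, -11.5, 2.2, -8.1, -26.5, -30],
    [0.2, -6.05, -11.5, 2.36, -9, -29.4, -33.5],
  ],
)

```text
time: 16.35
position: [0.5318, 0.3298, 0.1761]
tool_rot: [0.955, 0.131, -0.266, 0.034]
ft_force: [-0.7, -0.8, 0.2]
grip_width: 0.0349
```

Request:
carry_out(
  deltas=[
    [0.1, 0, 0, 0, 0, 0, 0],
    [0.1, 0, 0, 0, 0, 0, 0],
  ],
)

```text
time: 16.55
position: [0.5356, 0.3243, 0.1799]
tool_rot: [0.956, 0.126, -0.262, 0.034]
ft_force: [-0.3, 0.2, -0.2]
grip_width: 0.0384
```

```bash
python3 d3.py .0; python3 - <<'E'
from h import *
p,d=camera("scene"); a=p[150:290,360:500,::-1]
cv2.imwrite("pics/v8.png",cv2.resize(a,(560,560),interpolation=2))
E
```

```text
delta [0.07, 0.01, 5.37] [-0.1, 0.6, -0.0] t 16.55
```

View pics/v8.png

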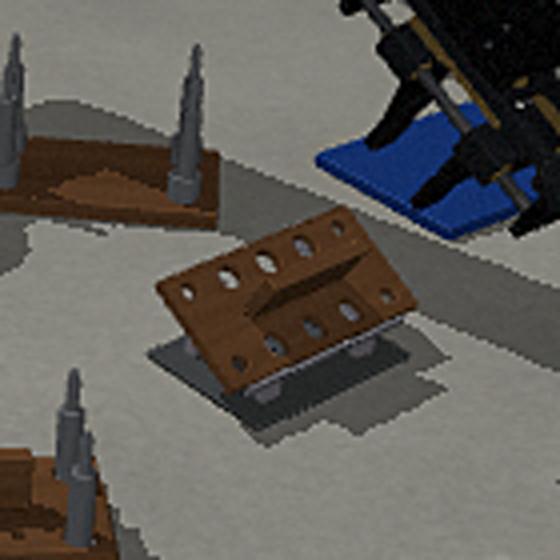

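```bash
python3 - <<'E'
from g import *
c,q,o=cur(); print(o['time'],c)
print((proj("scene",[c,[.4796,.3092,.0786]])-[360,150])*4)
p,d=camera("scene"); a=p[150:290,360:500,::-1]
cv2.imwrite("pics/v9.png",cv2.resize(a,(560,560),interpolation=2))
E
```

```text
16.6 [0.53611369 0.32392279 0.1811431 ]
[[400.73017285 170.69641812]
 [308.72649338 271.90070529]]
```

View pics/v9.png

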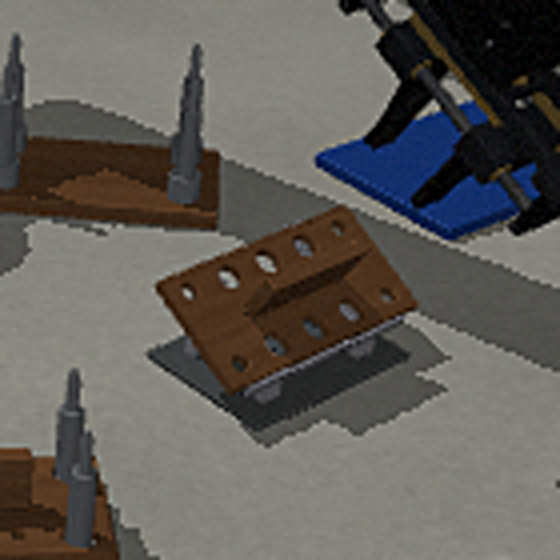

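The tips (375,148) and (420,205) straddle the projected TCP (401,171), so the gripper is lined up with the bar. Descending.

Request:
carry_out(
  deltas=[
    [0.1, 0.05, 0, 1.2, 0, 0.5, 0],
    [0.1, 0.05, 0, 2.6, 0, 0.5, 0],
    [0.1, 0.05, 0, 3.8, 0, 0.5, 0],
    [0.1, 0.05, 0, 4.6, 0, 0.5, 0],
    [0.1, 0.05, 0, 5.1, 0, 0.5, 0],
    [0.1, 0.05, 0, 5.3, 0, 0.5, 0],
    [0.1, 0.05, 0, 5.4, 0, 0.5, 0],
    [0.1, 0.05, 0, 5.4, 0, 0.5, 0],
  ],
)

```text
time: 17.45
position: [0.4722, 0.3078, 0.0652]
tool_rot: [0.958, 0.127, -0.255, 0.032]
ft_force: [-0.3, -0.1, 1.0]
grip_width: 0.0388
```

```bash
python3 d3.py .0
```

```text
delta [-0.01, 0.02, 0.09] [-0.2, -0.2, 0.0] t 17.45
```

Request:
carry_out(
  deltas=[
    [1, 0, 0, 0.06, 0, 0, 0],
    [1, 0, 0, 0.06, 0, 0, 0],
    [1, 0, 0, 0.06, 0, 0, 0],
    [1, 0, 0, 0.06, 0, 0, 0],
    [1, 0, 0, 0.06, 0, 0, 0],
    [1, 0, 0, 0.06, 0, 0, 0],
    [1, 0, 0, 0.06, 0, 0, 0],
  ],
  force=35,
)

```text
time: 18.15
position: [0.471, 0.3078, 0.0632]
tool_rot: [0.958, 0.127, -0.256, 0.032]
ft_force: [2.0, 0.9, 0.3]
grip_width: 0.0118
```

Request:
carry_out(
  deltas=[
    [1, 0, 0, -0.2, 0, 0, 0],
    [1, 0, 0, -0.8, 0, 0, 0],
    [1, 0, 0, -1.8, 0, 0, 0],
    [1, 0, 0, -3, 0, 0, 0],
    [1, 0, 0, -4.4, 0, 0, 0],
    [1, 0, 0, -5.6, 0, 0, 0],
    [1, 0, 0, -6, 0, 0, 0],
    [1, 0, 0, -6, 0, 0, 0],
  ],
)

```text
time: 18.95
position: [0.5435, 0.3268, 0.194]
tool_rot: [0.958, 0.127, -0.255, 0.032]
ft_force: [-0.1, -0.6, -0.7]
grip_width: 0.0116
```

```bash
python3 d2.py .584 .0037 .23 -.3354
```

```text
delta [-2.29, 12.9, -0.39] [8.8, 28.9, 33.5] t 18.95
```

Request:
carry_out(
  deltas=[
    [1, 0, 0.5, -0.5, 0.8, 2.8, 3.2],
    [1, 0, 1.8, -0.9, 2, 6.6, 7.6],
    [1, -0.2, 3.6, -1, 3.3, 11, 12.6],
    [1, -0.6, 5.6, -1, 4.7, 15.5, 17.8],
    [1, -1, 7.6, -0.8, 6, 20, 23],
    [1, -1.5, 9.6, -0.6, 7.2, 24, 27.6],
    [1, -1.9, 11.2, -0.4, 8.2, 27, 31],
    [1, -2.1, 12, -0.39, 8.8, 28.9, 33.5],
  ],
)

```text
time: 19.75
position: [0.5777, 0.023, 0.2249]
tool_rot: [0.986, -0.169, -0.004, 0.001]
ft_force: [0.4, 0.7, -1.1]
grip_width: 0.0118
```

Request:
carry_out(
  deltas=[
    [1, 0, 0, 0, 0, 0, 0],
    [1, 0, 0, 0, 0, 0, 0],
  ],
)

```text
time: 19.95
position: [0.5796, 0.0267, 0.2256]
tool_rot: [0.986, -0.167, -0.004, -0.0]
ft_force: [-0.7, 0.3, -0.8]
grip_width: 0.0119
```

```bash
python3 d2.py .584 .0037 .17 -.3354
```

```text
delta [0.49, 0.81, 2.22] [0.1, 0.4, -0.0] t 19.95
```

Request:
carry_out(
  deltas=[
    [1, 0.2, 0.3, 0.2, 0, 0.2, 0],
    [1, 0.49, 0.7, 0.8, 0.1, 0.4, 0],
    [1, 0.49, 0.81, 1.6, 0.1, 0.4, 0],
    [1, 0.49, 0.81, 2.4, 0.1, 0.4, 0],
    [1, 0.49, 0.81, 3, 0.1, 0.4, 0],
    [1, 0.49, 0.81, 3.2, 0.1, 0.4, 0],
    [1, 0.49, 0.81, 3.2, 0.1, 0.4, 0],
    [1, 0.49, 0.81, 3.2, 0.1, 0.4, 0],
  ],
)

```text
time: 20.75
position: [0.5868, 0.0036, 0.1473]
tool_rot: [0.986, -0.166, 0.002, -0.0]
ft_force: [0.4, -0.3, -1.6]
grip_width: 0.0114
```

```bash
python3 d2.py .584 .0037 .145 -.3354; python3 - <<'E'
from h import *
n="scene";p,d=camera(n); np.savez(n+"10.npz",p=p,d=d)
a=p[200:320,295:405,::-1]
cv2.imwrite("pics/v10.png",cv2.resize(a,None,fx=5,fy=5,interpolation=2))
E
python3 f4.py 10 222,262,300,400 205,240,326,376
```

```text
delta [-0.11, 0.03, 0.09] [-0.0, -0.3, 0.1] t 20.75
tcp [0.587  0.0035 0.1477] tool yaw/tilt/roll deg [-19.14  -0.32   0.06]
[0, 1, 3] [ 0.58    0.0022  0.1647 -0.3335 -0.0056  0.001 ] 39.2 minus tool (mm,deg) [-6.9  -1.28  0.    0.03  0.    0.  ]
[0, 1, 2, 3] [ 0.5807  0.0019  0.165  -0.3308 -0.0056  0.001 ] 39.2 minus tool (mm,deg) [-6.24 -1.6   0.3   0.18  0.    0.  ]
[0, 1, 2, 3, 4, 5] [ 5.852e-01  3.000e-04  1.684e-01 -3.207e-01 -8.300e-03 -7.500e-03] 43.6 minus tool (mm,deg) [-1.76 -3.18  3.71  0.76 -0.15 -0.48]
```

View pics/v10.png

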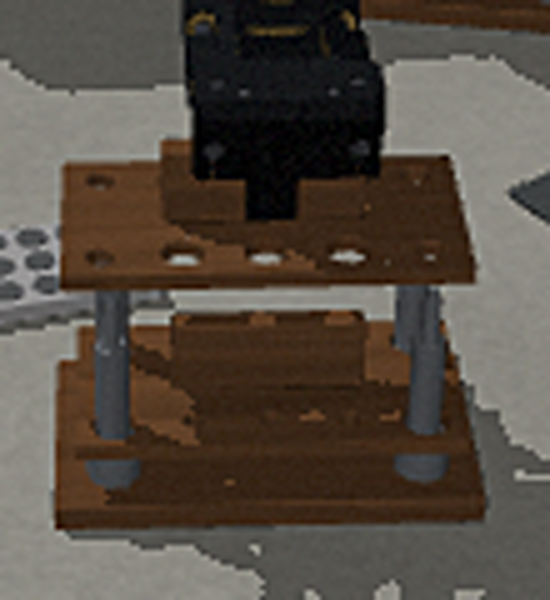

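View pics/f4_10.png

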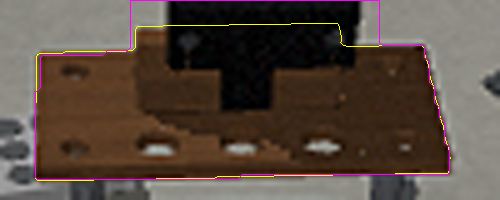

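```bash
python3 d2.py .5864 .0080 .134 -.3354
```

```text
delta [-0.09, -0.16, 0.55] [-0.1, -0.3, 0.1] t 20.8
```

Request:
carry_out(
  deltas=[
    [1, -0.09, -0.16, 0, -0.1, -0.3, 0.1],
    [1, -0.09, -0.16, 0.2, -0.1, -0.3, 0.1],
    [1, -0.09, -0.16, 0.36, -0.1, -0.3, 0.1],
    [1, -0.09, -0.16, 0.5, -0.1, -0.3, 0.1],
    [1, -0.09, -0.16, 0.52, -0.1, -0.3, 0.1],
    [1, -0.09, -0.16, 0.52, -0.1, -0.3, 0.1],
  ],
)

```text
time: 21.4
position: [0.5853, 0.0076, 0.1337]
tool_rot: [0.986, -0.168, -0.001, 0.0]
ft_force: [0.4, -0.1, -1.6]
grip_width: 0.0115
```

```bash
cat > look.py <<'E'
from g import *
import sys
n="scene";i=sys.argv[1];p,d=camera(n); np.savez(n+i+".npz",p=p,d=d)
a=p[220:270,300:400,::-1]
cv2.imwrite(f"pics/v{i}.png",cv2.resize(a,None,fx=8,fy=8,interpolation=2))
c,q,o=cur();print(o['ft_force'],o['moment'],c,o['time'],np.degrees((q*FL.inv()).as_euler('ZYX')))
E
python3 look.py 11
```

```text
[-0.24926094  0.36134996 -1.18682007] [-0.06138468  0.10286402 -0.01285634] [0.58549701 0.0076311  0.13393769] 21.45 [-19.29620805   0.07100556  -0.0577536 ]
```

View pics/v11.png

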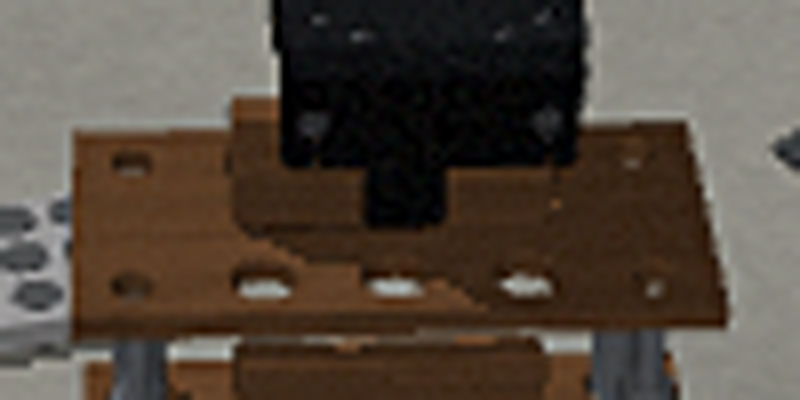

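Request:
carry_out(
  deltas=[
    [1, 0, 0, 0.06, 0, 0, 0],
    [1, 0, 0, 0.12, 0, 0, 0],
    [1, 0, 0, 0.18, 0, 0, 0],
    [1, 0, 0, 0.24, 0, 0, 0],
    [1, 0, 0, 0.24, 0, 0, 0],
  ],
)

```text
time: 21.95
position: [0.5853, 0.0077, 0.1277]
tool_rot: [0.986, -0.168, -0.001, 0.0]
ft_force: [-0.7, 0.1, -1.1]
grip_width: 0.0119
```

```bash
python3 look.py 12
```

```text
[-0.45359152 -0.54557167 -1.31392486] [-0.06812291  0.02221894  0.03985458] [0.58537962 0.00772133 0.12787566] 22.0 [-19.28872798   0.08292098  -0.05999836]
```

View pics/v12.png

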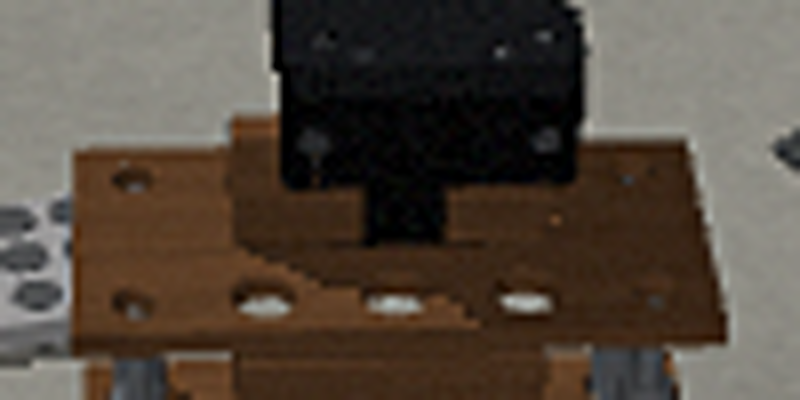

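Request:
carry_out(
  deltas=[
    [1, 0, 0, 0.04, 0, 0, 0],
    [1, 0, 0, 0.08, 0, 0, 0],
    [1, 0, 0, 0.12, 0, 0, 0],
    [1, 0, 0, 0.12, 0, 0, 0],
  ],
)

```text
time: 22.4
position: [0.5853, 0.0077, 0.1249]
tool_rot: [0.986, -0.168, -0.001, 0.0]
ft_force: [-0.1, 0.1, -0.8]
grip_width: 0.0116
```

Request:
carry_out(
  deltas=[
    [1, 0, 0, 0.04, 0, 0, 0],
    [1, 0, 0, 0.08, 0, 0, 0],
    [1, 0, 0, 0.12, 0, 0, 0],
    [1, 0, 0, 0.12, 0, 0, 0],
  ],
)

```text
time: 22.8
position: [0.5853, 0.0077, 0.1218]
tool_rot: [0.986, -0.168, -0.001, 0.0]
ft_force: [-0.1, 1.0, -1.4]
grip_width: 0.0118
```

```bash
python3 look.py 13
```

```text
[-0.25243501  0.31041331 -1.48329119] [-0.05245595  0.0926907  -0.0117906 ] [0.5854126  0.00773238 0.12193277] 22.85 [-19.28602691   0.0752677   -0.05914753]
```

View pics/v13.png

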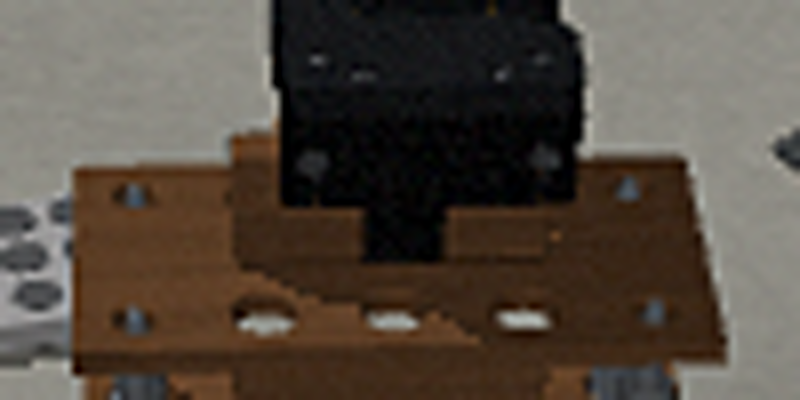

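All four tips show in the four small holes (135,195), (628,187), (135,318) and (655,312), well centred, and there's no contact force.

Request:
carry_out(
  deltas=[
    [1, 0, 0, 0.04, 0, 0, 0],
    [1, 0, 0, 0.08, 0, 0, 0],
    [1, 0, 0, 0.12, 0, 0, 0],
    [1, 0, 0, 0.12, 0, 0, 0],
  ],
)

```text
time: 23.25
position: [0.5853, 0.0077, 0.1188]
tool_rot: [0.986, -0.168, -0.001, 0.0]
ft_force: [-0.1, 0.5, -1.6]
grip_width: 0.0119
```

Request:
carry_out(
  deltas=[
    [1, 0, 0, 0.04, 0, 0, 0],
    [1, 0, 0, 0.08, 0, 0, 0],
    [1, 0, 0, 0.12, 0, 0, 0],
    [1, 0, 0, 0.12, 0, 0, 0],
  ],
)

```text
time: 23.65
position: [0.5853, 0.0077, 0.1159]
tool_rot: [0.986, -0.168, -0.001, 0.0]
ft_force: [0.1, -0.5, -2.7]
grip_width: 0.0118
```

Request:
carry_out(
  deltas=[
    [1, 0, 0, 0.04, 0, 0, 0],
    [1, 0, 0, 0.08, 0, 0, 0],
    [1, 0, 0, 0.12, 0, 0, 0],
    [1, 0, 0, 0.12, 0, 0, 0],
  ],
)

```text
time: 24.05
position: [0.5853, 0.0077, 0.1128]
tool_rot: [0.986, -0.168, -0.001, 0.0]
ft_force: [0.1, -0.2, -2.1]
grip_width: 0.0117
```

Request:
carry_out(
  deltas=[
    [1, 0, 0, 0.04, 0, 0, 0],
    [1, 0, 0, 0.08, 0, 0, 0],
    [1, 0, 0, 0.12, 0, 0, 0],
    [1, 0, 0, 0.12, 0, 0, 0],
  ],
)

```text
time: 24.45
position: [0.5853, 0.0077, 0.1099]
tool_rot: [0.986, -0.168, -0.001, 0.0]
ft_force: [0.3, 0.2, -1.4]
grip_width: 0.0119
```

```bash
python3 look.py 14
```

```text
[-0.07622401  0.00422361 -2.22241436] [-0.11254762  0.0248429  -0.05453757] [0.5853693 0.0077208 0.1099314] 24.5 [-19.28795479   0.07873232  -0.05881637]
```

View pics/v14.png

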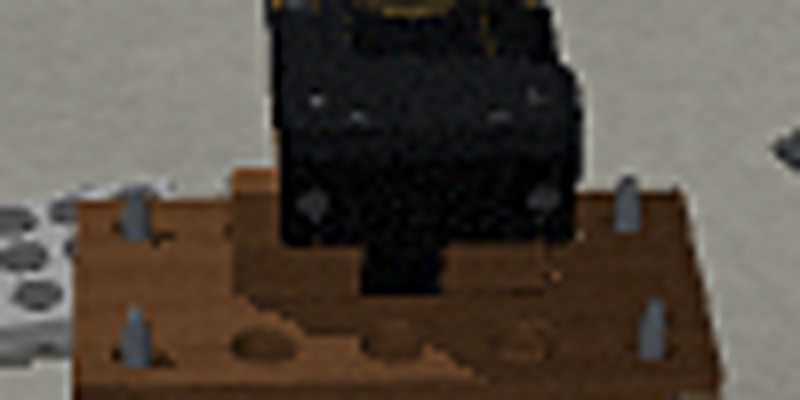

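Nearly home. I'll take the last few millimetres in small steps.

Request:
carry_out(
  deltas=[
    [1, 0, 0, 0.04, 0, 0, 0],
    [1, 0, 0, 0.08, 0, 0, 0],
    [1, 0, 0, 0.08, 0, 0, 0],
  ],
)

```text
time: 24.8
position: [0.5853, 0.0077, 0.1079]
tool_rot: [0.986, -0.167, -0.001, 0.0]
ft_force: [0.9, -0.6, -1.3]
grip_width: 0.0118
```

Request:
carry_out(
  deltas=[
    [1, 0, 0, 0.02, 0, 0, 0],
    [1, 0, 0, 0.04, 0, 0, 0],
    [1, 0, 0, 0.04, 0, 0, 0],
  ],
)

```text
time: 25.1
position: [0.5854, 0.0077, 0.107]
tool_rot: [0.986, -0.168, -0.001, 0.0]
ft_force: [-0.5, 0.3, -1.3]
grip_width: 0.0118
```

Request:
carry_out(
  deltas=[
    [1, 0, 0, 0.02, 0, 0, 0],
    [1, 0, 0, 0.04, 0, 0, 0],
    [1, 0, 0, 0.04, 0, 0, 0],
  ],
)

```text
time: 25.4
position: [0.5854, 0.0077, 0.106]
tool_rot: [0.986, -0.168, -0.001, 0.0]
ft_force: [-0.4, 0.1, -1.4]
grip_width: 0.0119
```

Request:
carry_out(
  deltas=[
    [1, 0, 0, 0.02, 0, 0, 0],
    [1, 0, 0, 0.04, 0, 0, 0],
    [1, 0, 0, 0.04, 0, 0, 0],
  ],
)

```text
time: 25.7
position: [0.5854, 0.0077, 0.1049]
tool_rot: [0.986, -0.168, -0.001, 0.0]
ft_force: [-0.2, 0.2, -2.3]
grip_width: 0.0117
```

Request:
carry_out(
  deltas=[
    [1, 0, 0, 0.02, 0, 0, 0],
    [1, 0, 0, 0.04, 0, 0, 0],
    [1, 0, 0, 0.04, 0, 0, 0],
  ],
)

```text
time: 26.0
position: [0.5855, 0.0077, 0.1041]
tool_rot: [0.986, -0.168, -0.001, 0.0]
ft_force: [-0.5, 0.2, -1.5]
grip_width: 0.0117
```

Request:
carry_out(
  deltas=[
    [1, 0, 0, 0.02, 0, 0, 0],
    [1, 0, 0, 0.04, 0, 0, 0],
    [1, 0, 0, 0.04, 0, 0, 0],
  ],
)

```text
time: 26.3
position: [0.5855, 0.0077, 0.104]
tool_rot: [0.986, -0.167, -0.0, 0.0]
ft_force: [-2.6, 0.3, 6.1]
grip_width: 0.0113
```

Request:
carry_out(
  deltas=[
    [1, 0, 0, 0.02, 0, 0, 0],
    [1, 0, 0, 0.02, 0, 0, 0],
  ],
)

```text
time: 26.5
position: [0.5855, 0.0077, 0.104]
tool_rot: [0.986, -0.167, -0.0, 0.0]
ft_force: [-3.4, -0.2, 8.4]
grip_width: 0.0118
```

Request:
carry_out(
  deltas=[
    [0.2, 0, 0, 0, 0, 0, 0],
    [0.2, 0, 0, 0, 0, 0, 0],
    [0.2, 0, 0, 0, 0, 0, 0],
    [0.2, 0, 0, 0, 0, 0, 0],
    [0.2, 0, 0, -0.1, 0, 0, 0],
  ],
)

```text
time: 27.0
position: [0.5851, 0.0077, 0.1046]
tool_rot: [0.986, -0.168, -0.001, 0.0]
ft_force: [0.8, 0.3, 0.1]
grip_width: 0.034
```

Request:
carry_out(
  deltas=[
    [0.2, 0, 0, -0.4, 0, 0, 0],
    [0.2, 0, 0, -1.2, 0, 0, 0],
    [0.2, 0, 0, -2.4, 0, 0, 0],
    [0.2, 0, 0, -3.8, 0, 0, 0],
    [0.2, 0, 0, -5, 0, 0, 0],
    [0.2, 0, 0, -5.6, 0, 0, 0],
    [0.2, 0, 0, -6, 0, 0, 0],
    [0.2, 0, 0, -6, 0, 0, 0],
  ],
)

```text
time: 27.8
position: [0.5864, 0.0077, 0.2569]
tool_rot: [0.986, -0.167, 0.001, 0.0]
ft_force: [-0.4, 0.3, -0.4]
grip_width: 0.0353
```

```bash
python3 - <<'E'
from fit import *
p,d=camera("scene"); np.savez("scene20.npz",p=p,d=d); t,dt=camera("top")
cv2.imwrite("pics/v20.png",cv2.resize(p[200:320,290:410,::-1],None,fx=5,fy=5,interpolation=2))
cv2.imwrite("pics/full20.png",p[:,:,::-1])
r=(225,290,295,410); M=ext(brown(p[225:290,295:410])).astype(np.float32)
w=cloud("scene",d); 
m=(brown(p)>0)&(w[...,2]>.085)&(w[...,2]<.105); m[:225]=0;m[290:]=0;m[:,:295]=0;m[:,410:]=0
q=w[m]; A=np.c_[q[:,:2]-q[:,:2].mean(0),np.ones(len(q))]; s=np.linalg.lstsq(A,q[:,2],rcond=None)[0]; print(len(q),"slope deg",np.degrees(s[:2]),"z",s[2])
o=get_obs();print(o['position'],o['ft_force'],o['time'])
E
```

```text
1481 slope deg [-1.69783622  0.61886914] z 0.09831526823794567
[0.58507861 0.00783676 0.25449234] [1.0721335  0.37294659 0.02782465] 27.9
```

View pics/v20.png

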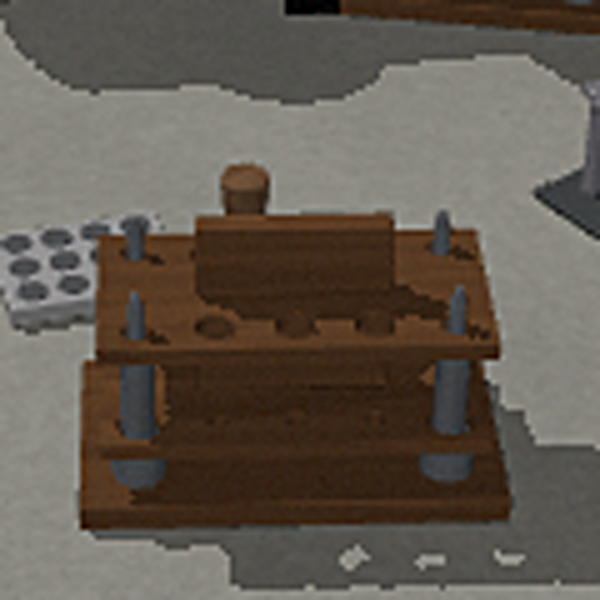

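View pics/full20.png

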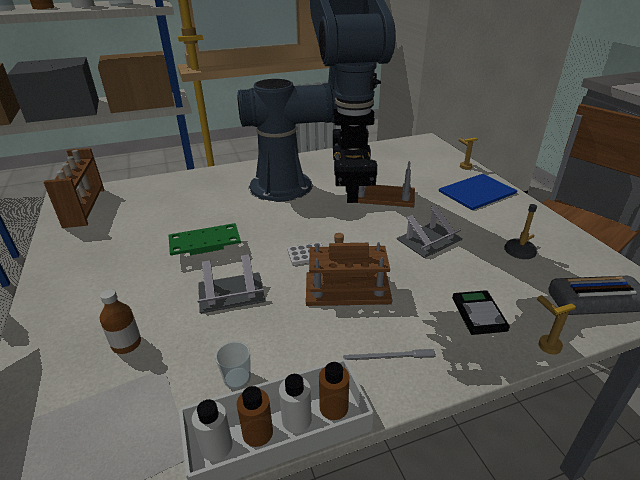

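```bash
python3 - <<'E'
from fit import *
z=np.load("scene20.npz");p,d=z['p'],z['d'];w=cloud("scene",d)
B=R.from_euler('z',-.3354); 
def sl(c,zlo,zhi,f):
    l=B.inv().apply((w-np.r_[c,0]).reshape(-1,3)); k=f(l)&(l[:,2]>zlo)&(l[:,2]<zhi); l=l[k]; A=np.c_[l[:,:2],np.ones(len(l))]
    s=np.linalg.lstsq(A,l[:,2],rcond=None)[0]; print(k.sum(),np.degrees(s[:2]).round(2),s[2].round(4))
c=[.5805,.006]
sl(c,.075,.12,lambda l:(np.abs(l[:,0])<42)&(abs(l[:,0])<.042)&(abs(l[:,0])>.012)&(abs(l[:,1])<.085)&~((abs(l[:,1])>.06)&(abs(l[:,0])<.042)&(abs(l[:,0])>.018)))
sl(c,-.03,.03,lambda l:(abs(l[:,0])<.25)&(abs(l[:,1])<.12)&(abs(l[:,0])>.09))
E
```

```text
534 [-0.56  0.01] 0.0987
7255 [-0.39 -0.3 ] 0.0022
```

The upper shelf is level to within the noise (slopes of -0.56° and 0.01°, against the bench's -0.39° and -0.3°). Its top is at 98.7 mm and should be at 98. I'm handing in.

```bash
python3 -c "
from rig import *
print(hand_in())"
```

```text
the job is handed in; nothing more can be done
None
```

Both shelves are on the rack in the order you asked for, and the job was handed in at about 28 s of the 72 s allowed. No verdict came back.

- **What I moved:** I put the brown large-hole shelf over the posts of the right-hand rack and lowered it to the collars. Then I put the small-hole shelf on the shoulders above it. I let each go only after feeling it seat at about 6–9 N.
- **Height:** both shelves seated at the same height relative to the gripper, 14 mm below the fingertips (35 mm and 90 mm above the bench). In the last picture the upper shelf's top is at about 98.5 mm, where 98 mm is expected.
- **Level:** the upper shelf is within about 0.5° of level, similar to the slope the camera reads for the bench itself. A first, rougher measurement gave 1.7°, but it included points from the grip bar. I judged the lower shelf level only by its picture and how it seated.
- **Camera disagreement:** the two cameras differed by about 3 mm sideways. I used the scene camera and checked the post tips in the holes before lowering each shelf.
- **Everything else:** the last picture shows the gripper clear above the rack. Compared by eye with the first picture, the green look-alike, the other rack and the other things on the bench appear not to have moved; I did not measure this.

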